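# Load the drilling jig and seat its cover on the locating pin

### The job

Load the drilling jig from the pin end: first stand the thick round blank in the large pocket beside the locating pin, then the thin one in the small pocket. Then take the cover by its handle, lay it square over the jig with its boss at the pin end, slide it until it drops onto the hidden pin and lies flat, and press it firmly down with about 10 N. Finish while still gripping the handle and pressing; leave the other things on the bench alone.

Things in the scene. Friction and masses are not known exactly. Their poses are not given: they have to be found in the camera images.
- jig_base: grey steel jig bolted to the bench, 100 (x) x 190 (y) x 70 mm high; origin under its centre, z up. Two shoulders 30 mm wide (y from 65 to 95 mm and from -65 to -95 mm, tops at z = 70 mm) stand either side of a valley 130 mm wide that is open towards +x and -x, with its flat top at z = 25 mm. The two round pockets are in the valley, in line along y, the pin is on the +y shoulder. In the valley grip the blanks with the fingers closing along the jig's x
- pocket_large (a point): centre of the floor of the large pocket, diameter 33 mm, 15 mm deep, mouth slightly chamfered; at jig x = 0, y = 32, z = 10 mm (the pocket nearer the pin)
- pocket_small (a point): centre of the floor of the small pocket, diameter 25 mm, 15 mm deep, mouth slightly chamfered; at jig x = 0, y = -32, z = 10 mm
- pin (a point): foot of the upright locating pin on the top of the +y shoulder, at jig x = 0, y = 80, z = 70 mm; pin diameter 12 mm, 7 mm high, its top 2.5 mm tapered to 8 mm diameter. Axes as the jig's
- cover: flat aluminium cover plate 90 (x) x 190 (y) x 10 mm, about 0.5 kg with its handle, lying loose on the bench, right side up; origin at the centre of its underside, z up. A steel boss (diameter 26 mm, 6 mm high) stands on its top at y = 80 mm, over the blind hole. Seated, its origin is over the jig's origin at jig z = 70 mm, its axes along the jig's axes; it clears loaded blanks by 5 mm
- handle: bridge handle fixed on top of the cover, above its centre, same origin and axes as the cover: a bar 12 mm thick (x) x 80 mm long (y), from z = 26 to 40 mm above the cover's underside, on two posts 12 mm square at y = 33 and -33 mm. Grip it across its 12 mm thickness, fingers closing along the cover's x, mid length, at z = 33 mm
- cover_hole (a point): centre of the mouth of the cover's blind locating hole, in its underside at cover x = 0, y = 80, z = 0; diameter 15 mm, 10 mm deep, open only from below, the boss closes it above. Seated, this point coincides with the foot of the pin; while the cover rides on the pin it is 7 mm higher there
- thick_blank: plain steel round blank, diameter 30 mm, 55 mm high, about 0.3 kg, standing on the bench, foot edge chamfered 2 mm; origin at the centre of its underside, z up. Grip it about 38 mm above its underside
- thin_blank: plain steel round blank, diameter 22 mm, 55 mm high, about 0.16 kg, standing on the bench, foot edge chamfered 2 mm; origin at the centre of its underside, z up. Grip it about 38 mm above its underside
- nut: bystander: square steel nut 26 x 26 x 12 mm lying between the blanks; origin under its centre
- bearing: bystander: steel ring, diameter 52 mm, 15 mm high; origin under its centre
- wrench: bystander: wrench 180 mm long, lying flat near the robot
- screwdriver: bystander: screwdriver 200 mm long, lying beyond the blanks
Mind the look-alikes: they are no part of the job. Leave any pink or purple look-alike of the thick_blank alone. Leave any blue look-alike of the thin_blank alone.

How it is judged:
By the outcome, as a careful person would: the job done as asked, in the order asked, and still so for the second after the job is handed in, while the arm keeps its last pose, push and grip.
It also fails if it takes over 72 s, if anything falls off the work surface, if the arm or the gripper's body presses on something with over 40 N, if the wrist force passes 120 N, or if a joint passes its speed limit or range.

### The arm

A 6-joint arm with a two-finger parallel gripper is mounted at the origin on the work surface. World frame = base frame: x ahead of the robot, y to its left, z up, the work surface at z = 0. Lengths are in mm, angles in rad, forces in N, time in s.
With the tool pointing down it reaches from about 350 to 850 mm from the base axis. Payload 8.1 kg.
Tool frame: the origin (TCP) lies on the centre line of the jaws, within the pads' length; the fingertips stand 11 mm ahead of it and the grasp point (between the pads) lies 8 mm behind it; x points along the fingers, y is the direction in which the jaws open and shut, and the axes are right-handed (so a half turn about x gives the same grasp; the last joint's range is limited). The gripper opens to 93 mm and grips with 3 to 60 N. Pads are 15 mm wide; open, the fingers measure 128 mm over their backs; the gripper's body (75 mm by 188 mm) begins 65 mm behind the grasp point.
Start: joints at [1.078, 0.13, 1.488, -0, 1.523, -0.085], TCP at [237.934, 550.811, 229.635] pointing down, gripper open.
Joint ranges: [-2.96, 2.96], [-0.89, 2.26], [0.02, 2.5], [-1.34, 4.48], [0, 2.73], [-2.66, 2.66]. Speed limits (rad/s): [2.39, 2.39, 2.79, 3.14, 3.14, 3.14].

### API

Orientations are given as a unit quaternion [x, y, z, w].
In Python, from workcell import readout, vision, sign_off gives the robot as it stands.
- The arm moves only by the shell command python3 -m handwheel 'ROWS'. ROWS is JSON, one flat list of numbers, 5 for each row, row after row: the shift along the tool's x, y, z in mm, then the turn about the tool's x in rad, then the gripper command: -1 is shut, 1 is fully open, values between are in proportion. A call has 1 to 5 rows; each row is the pose to reach, as a shift and turn from the pose measured when the call began, along the tool's axes at that moment; what a row does not reach only later rows make up. A row lasts 1/12 s, in which the tool goes at most 41.7 mm and 7.16 degrees, less where a joint would pass 70% of its speed; a pose out of reach is approached as far as the arm can. A call with a gripper value outside its range is refused whole. The fingers move at their own pace and stop on an object; the grip force is fixed at half the most. Time passes only in rows, so rows that repeat a pose let the fingers close. It gives the time, the measured TCP pose, the force and the opening at its end, in the units of the state.
- readout.get_obs(): the state, without advancing time (a new reading comes with each control period).
- vision.snapshot(name): name is "scene" or "top" or "wrist"; returns (picture, depth): 420x560x3 uint8, red, green, blue; 420x560 float32, mm along the optical axis (not along the pixel's ray), 0 where there is no reading.
- vision.camera_params(name): a dict with "K" (3x3 intrinsics, pixels), "xyz" and "orientation" of the camera in the world. Camera axes: x right, y up, looking along -z (the intrinsics and any distortion apply to the point x, -y, -z); pixel columns grow to the right and rows downward; lengths in mm; the calibration is good to about 2 mm. A picture is of the moment at which its call begins: read the wrist's pose just before it. camera_params takes no time and is no camera call; for the wrist camera it gives the pose at the moment of the call.
- sign_off(): hands the job in, once; it reports no verdict.
The state is a dict: "time": time; "joint_positions": joint angles; "dq": joint speeds; "joint_torque": joint torques, N m; "position": TCP position; "ee_rot": TCP orientation; "ft_force": force on the tool from outside, world axes, zero at the start; "moment": the same for the moment, N m; "opening": opening from 0.0 (shut) to 1.0 (fully open).
Only numpy, scipy, OpenCV 4.12 (cv2) and the standard library are available. Lean on these libraries where they do the work, as an engineer would, in place of code of your own. Each camera call takes 0.05 s, during which the arm holds its last target.

## Working session

There is one attempt and no reset: what is moved stays moved. The work goes in short steps, Python scripts to look and compute and a shell command to move; the robot and the scene stay as the last step left them, time stands still between calls to the robot, and variables do not carry over. Pictures are saved under pics/ and viewed, and the job is handed in when it is done.

```bash
ls; mkdir -p pics
python3 - <<'E'
from workcell import readout, vision
import cv2, json
print(readout.get_obs())
for n in ["scene","top"]:
    p=vision.camera_params(n); print(n,p)
    im,d=vision.snapshot(n)
    import numpy as np
    np.savez(f"pics/{n}0.npz",im=im,d=d)
    cv2.imwrite(f"pics/{n}0.png",im[:,:,::-1])
E
```

```text
pics
{'time': 0.0, 'joint_positions': array([ 1.07766082e+00,  1.31162718e-01,  1.48927794e+00,  2.44447383e-05,
        1.52298520e+00, -8.53749146e-02]), 'dq': array([ 0.00136471,  0.00086321,  0.00065271,  0.00021607, -0.00115187,
       -0.00045851]), 'joint_torque': array([ 7.50034469e-04, -5.59851551e+01, -4.91747010e+01,  7.68375350e-02,
        3.63915483e-02, -1.35234654e-04]), 'position': array([237.63088001, 550.34267282, 228.58723143]), 'ee_rot': array([ 0.14255006,  0.69265417, -0.14378756,  0.69226788]), 'ft_force': array([-0.14112572,  0.11521882, -0.26528811]), 'moment': array([0.02077076, 0.00079581, 0.01238542]), 'opening': 0.9964363853623711}
scene {'K': array([[440.62184994,   0.        , 275.14215968],
       [  0.        , 440.62184994, 215.37970053],
       [  0.        ,   0.        ,   1.        ]]), 'xyz': array([965.05081569, 566.59037191, 657.71740186]), 'orientation': array([0.12630638, 0.39625749, 0.86388647, 0.28412474])}
top {'K': array([[424.65791761,   0.        , 273.89118854],
       [  0.        , 424.65791761, 206.81512027],
       [  0.        ,   0.        ,   1.        ]]), 'xyz': array([395.6108384 ,   4.45365699, 892.02313783]), 'orientation': array([ 0.07388378, -0.06787865, -0.68227824,  0.72417545])}
```

View pics/top0.png

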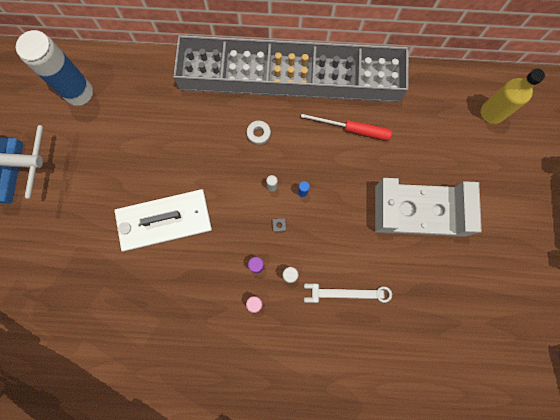

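View pics/scene0.png

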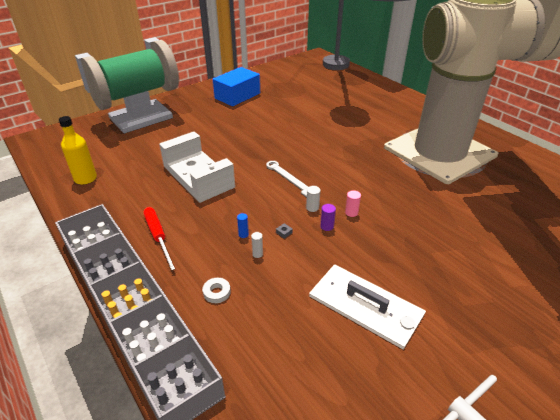

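The top view shows the jig at about (428,208), with the pin at (391,202) on its left shoulder. The plain thick blank is at (290,275), the plain thin one at (272,184), and the cover at (163,220) with its boss at (124,228). The purple and pink blanks, (256,265) and (254,305), and the blue one at (304,189) are the look-alikes.

```bash
cat > h.py <<'E'
import numpy as np, cv2
from scipy.spatial.transform import Rotation as R
def cast(cam,uv,z):
    uv=np.atleast_2d(uv).astype(float);K=cam["K"]
    d=np.c_[(uv[:,0]-K[0,2])/K[0,0],-(uv[:,1]-K[1,2])/K[1,1],-np.ones(len(uv))]
    d=R.from_quat(cam["orientation"]).apply(d)
    t=(z-cam["xyz"][2])/d[:,2]
    return cam["xyz"]+t[:,None]*d
def cloud(cam,dep):
    h,w=dep.shape;u,v=np.meshgrid(np.arange(w),np.arange(h));K=cam["K"]
    p=np.stack([(u-K[0,2])/K[0,0]*dep,-(v-K[1,2])/K[1,1]*dep,-dep],-1)
    return R.from_quat(cam["orientation"]).apply(p.reshape(-1,3)).reshape(h,w,3)+cam["xyz"]
def proj(cam,P):
    q=R.from_quat(cam["orientation"]).inv().apply(np.atleast_2d(P)-cam["xyz"]);K=cam["K"]
    return np.c_[K[0,2]+K[0,0]*q[:,0]/-q[:,2],K[1,2]-K[1,1]*q[:,1]/-q[:,2]]
E
python3 - <<'E'
from h import *
from workcell import vision
c=vision.camera_params("top"); f=np.load("pics/top0.npz");im,d=f["im"],f["d"]
P=cloud(c,d); z=P[...,2]
print("table z",np.median(z[320:400,150:500]), (d==0).sum())
for n,(u,v,r,h) in dict(thick=(290,275,14,55),thin=(272,184,12,55),blue=(304,189,12,55),purple=(256,265,14,55)).items():
    m=np.zeros(z.shape,bool);m[v-r:v+r,u-r:u+r]=1
    q=P[m&(z>45)]
    print(n,len(q),np.median(q,0).round(1),(q[:,:2].max(0)+q[:,:2].min(0)).round(1)/2,np.ptp(q,axis=0).round(1))
# jig
m=np.zeros(z.shape,bool);m[160:255,360:495]=1
for lo,hi,n in[(64,76,'sh')]:
    mm=(m&(z>lo)&(z<hi)).astype(np.uint8)
    n,l,s,cc=cv2.connectedComponentsWithStats(mm)
    for i in range(1,n):
        if s[i,4]>50:
            q=P[l==i]; print("sh",s[i],cv2.minAreaRect(q[:,:2].astype(np.float32)),np.median(q[:,2]))
m[:]=0;m[175:265,100:230]=1
q=P[m&(z>6)&(z<14)];print("cover",cv2.minAreaRect(q[:,:2].astype(np.float32)),np.median(q[:,2]))
q=P[m&(z>30)];print("bar",cv2.minAreaRect(q[:,:2].astype(np.float32)),np.median(q[:,2]))
print("boss",cast(c,(124,228),16),"pin",cast(c,(391,202),77),"lp",cast(c,(407,209),25),cast(c,(439,210),25))
E
```

```text
table z 0.4063574523759712 931
thick 186 [434.  -22.   55.4] [421.85 -15.85] [ 52.4  40.6 845. ]
thin 100 [620.6  25.8  54.7] [513.75  20.4 ] [236.3  31.9 846.6]
blue 98 [612.2 -39.9  54.9] [509.45 -22.85] [227.7  54.6 845.5]
purple 182 [449.6  46.6  55.1] [429.65  32.75] [ 68.   56.6 840.5]
sh [382 178  16  50 776] ((586.0108032226562, -211.7937469482422), (100.79283142089844, 30.0792236328125), 0.5422431230545044) 70.30877823232254
sh [462 181  19  51 839] ((587.7300415039062, -372.1601257324219), (100.4442367553711, 32.49686813354492), 0.2815275192260742) 70.40630827266125
cover ((534.8624877929688, 251.8837890625), (91.52471923828125, 190.78399658203125), 16.85332489013672) 10.078044209118389
bar ((485.21417236328125, 137.19900512695312), (314.8963623046875, 58.65666198730469), 66.53231048583984) 40.03712086428209
boss [[510.08888062 326.73676346  16.        ]] pin [[ 584.48155884 -212.34894594   77.        ]] lp [[ 583.58776932 -259.44871901   25.        ]] [[ 585.40443954 -325.78217965   25.        ]]
```

Run:
```python
import cv2
im=cv2.imread("pics/top0.png")
a=cv2.resize(im[165:250,365:495],None,fx=5,fy=5,interpolation=cv2.INTER_CUBIC);cv2.imwrite("pics/a.png",a)
b=cv2.resize(im[180:260,105:225],None,fx=5,fy=5,interpolation=cv2.INTER_CUBIC);cv2.imwrite("pics/b.png",b)
```

```text
(no output)
```

View pics/a.png

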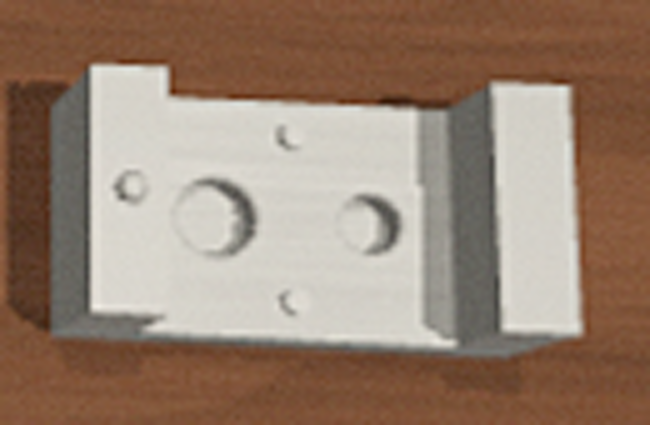

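View pics/b.png

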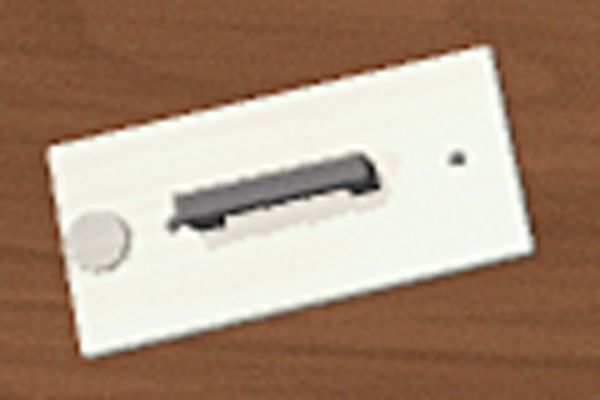

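```bash
cat >> h.py <<'E'
def state():
    from workcell import readout
    return readout.get_obs()
def plan(x,y,z,yaw=None,o=None):
    """TCP target; yaw = angle (deg) of tool y axis in world (mod 180). prints shift in tool axes, turn"""
    o=o or state();r=R.from_quat(o["ee_rot"])
    s=r.inv().apply(np.array([x,y,z])-o["position"])
    ty=r.apply([0,1,0]);tx=r.apply([1,0,0]);cur=np.degrees(np.arctan2(ty[1],ty[0]))
    out="shift %s"%s.round(1)
    if yaw is not None:
        dl=(yaw-cur+90)%180-90
        out+=" turn %.3f (alt %.3f)"%(np.sign(tx[2])*np.radians(dl),np.sign(tx[2])*np.radians(dl-180*np.sign(dl)))
    print("t %.2f pos %s tx %s tyaw %.2f q6 %.2f F %s M %s open %.3f | %s"%(o["time"],o["position"].round(1),tx.round(3),cur,o["joint_positions"][5],o["ft_force"].round(1),o["moment"].round(2),o["opening"],out))
    return s
E
python3 - <<'E'
from h import *
from workcell import vision
plan(434,-22,150,0)
c=vision.camera_params("wrist");print(c, R.from_quat(c["orientation"]).apply([0,0,-1]))
print("frame",R.from_quat(state()["ee_rot"]).as_matrix().round(3))
im,d=vision.snapshot("wrist");cv2.imwrite("pics/w0.png",im[:,:,::-1])
E
```

```text
t 0.10 pos [237.7 550.4 228.7] tx [-0.001 -0.001 -1.   ] tyaw 66.64 q6 -0.09 F [ 0.4 -0.3  0. ] M [-0.01 -0.01  0.03] open 1.003 | shift [  79.4 -447.4  407.2] turn 1.163 (alt -1.979)
{'K': array([[320.53725263,   0.        , 284.54139182],
       [  0.        , 320.53725263, 211.78666054],
       [  0.        ,   0.        ,   1.        ]]), 'xyz': array([178.01248341, 577.01315586, 384.16606839]), 'orientation': array([-0.09999117, -0.06429919,  0.54543049,  0.82968245])} [ 0.21577228 -0.09578037 -0.97173476]
frame [[-0.001  0.397  0.918]
 [-0.001  0.918 -0.397]
 [-1.    -0.002 -0.   ]]
```

View pics/w0.png

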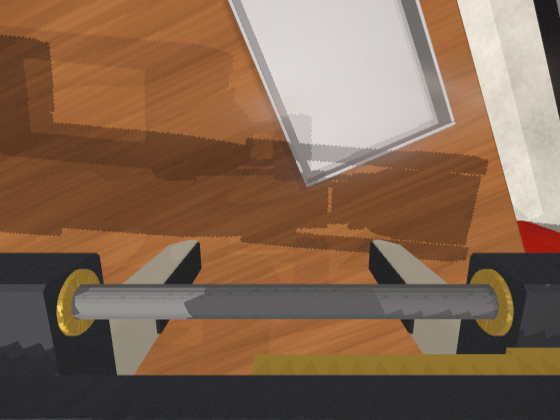

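```bash
cat > p.py <<'E'
import sys
from h import *
a=[float(v) for v in sys.argv[1:]]
plan(*a)
E
python3 -m handwheel '[0,-31,28,0.12,1, 0,-62,56,0.24,1, 0,-93,84,0.36,1, 0,-124,112,0.48,1, 0,-155,140,0.58,1]'; python3 p.py 434 -22 150 0
```

```text
time: 0.57
position: [304.4, 351.6, 228.5]
ee_rot: [0.336, 0.622, -0.338, 0.622]
ft_force: [1.5, -0.6, 0.5]
opening: 0.998
t 0.57 pos [304.4 351.6 228.5] tx [-0.001 -0.002 -1.   ] tyaw 33.09 q6 0.17 F [ 1.5 -0.6  0.5] M [-0.05 -0.03 -0.04] open 0.998 | shift [ 79.  -95.2 383.7] turn 0.577 (alt -2.564)
```

```bash
python3 -m handwheel '[10,-9,39,0.12,1, 20,-18,78,0.24,1, 30,-27,117,0.36,1, 40,-36,156,0.48,1, 50,-48,195,0.577,1]'; python3 p.py 434 -22 150 0
```

```text
time: 0.98
position: [370.7, 160.5, 178.4]
ee_rot: [-0.501, -0.498, 0.502, -0.499]
ft_force: [1.0, -0.2, 0.8]
opening: 0.995
t 0.98 pos [370.7 160.5 178.4] tx [-0.    -0.002 -1.   ] tyaw -0.31 q6 0.29 F [ 1.  -0.2  0.8] M [-0.07  0.02  0.03] open 0.995 | shift [ 28.7  64.3 182.1] turn -0.005 (alt 3.136)
```

```bash
python3 -m handwheel '[5,13,37,-0.005,1, 11,26,74,-0.005,1, 17,39,111,-0.005,1, 23,52,148,-0.005,1, 29,64,182,-0.005,1]'; python3 p.py 434 -22 150 0
cat > w.py <<'E'
import sys
from h import *
from workcell import vision
c=vision.camera_params("wrist");im,d=vision.snapshot("wrist")
np.savez("pics/%s.npz"%sys.argv[1],im=im,d=d,**c);cv2.imwrite("pics/%s.png"%sys.argv[1],im[:,:,::-1])
E
python3 -m handwheel '[0,0,0,0,1, 0,0,0,0,1]';python3 p.py 434 -22 150 0; python3 w.py w1
```

```text
time: 1.4
position: [433.9, -24.2, 149.4]
ee_rot: [-0.5, -0.499, 0.501, -0.5]
ft_force: [1.1, 0.7, -0.1]
opening: 0.999
t 1.40 pos [433.9 -24.2 149.4] tx [ 0.    -0.002 -1.   ] tyaw -0.06 q6 -0.17 F [ 1.1  0.7 -0.1] M [ 0.01 -0.03 -0.04] open 0.999 | shift [-0.6  0.1 -2.2] turn -0.001 (alt 3.140)
time: 1.57
position: [433.5, -25.9, 148.7]
ee_rot: [-0.501, -0.499, 0.502, -0.499]
ft_force: [-0.2, 0.2, -0.2]
opening: 1.004
t 1.57 pos [433.5 -25.9 148.7] tx [-0.002 -0.002 -1.   ] tyaw -0.30 q6 -0.17 F [-0.2  0.2 -0.2] M [-0.14  0.06 -0.02] open 1.004 | shift [-1.3  0.5 -3.9] turn -0.005 (alt 3.136)
```

View pics/w1.png

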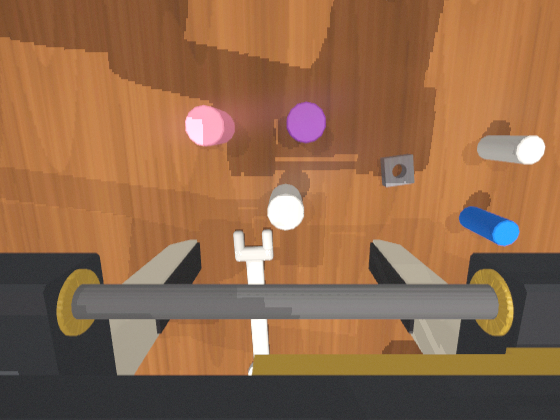

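The wrist view shows the plain thick blank with its top at (286,207), between and ahead of the fingers. The wrench is just below it at (255,255). The purple blank (306,122), the nut (398,171) and the thin blank (top at 529,150) are clear of it.

Run:
```python
from h import *
f=np.load("pics/w1.npz");im=f["im"];c=dict(K=f["K"],xyz=f["xyz"],orientation=f["orientation"])
P=cloud(c,f["d"]);z=P[...,2]
for n,(u,v) in dict(thick=(286,207),thin=(525,148),purple=(306,122)).items():
    m=np.zeros(z.shape,np.uint8);m[v-30:v+30,max(0,u-35):u+35]=1
    m=m&((z>51)&(z<59))
    cs=max(cv2.findContours(m,0,cv2.CHAIN_APPROX_NONE)[0],key=cv2.contourArea)
    q=P[m>0]; e=cv2.fitEllipse(cs);print(n,e,cast(c,e[0],55).round(1),"depth med",np.median(q,0).round(1))
m=((z<-20)|(z>8))&(f["d"]>0)
print("bench",np.median(z[30:90,450:540]))
```

```text
thick ((285.3649597167969, 210.8590087890625), (35.63690948486328, 35.871864318847656), 103.90068054199219) [[433.8 -20.4  55. ]] depth med [433.6 -20.4  55.3]
thin ((528.6350708007812, 149.25608825683594), (26.529905319213867, 32.141963958740234), 61.1999397277832) [[619.6  27.   55. ]] depth med [619.4  27.2  55.1]
purple ((305.81109619140625, 121.6723861694336), (38.337703704833984, 39.990455627441406), 11.58543872833252) [[449.5  48.2  55. ]] depth med [449.5  48.   55.3]
bench 0.20918417991524052
```

```bash
python3 p.py 433.8 -21 30 0.3; 
python3 -m handwheel '[35,0,-5,-0.01,1, 70,0,-5,-0.01,1, 100,0,-5,-0.01,1, 118.5,0,-5,-0.01,1, 118.5,0,-5,-0.01,1]'; python3 p.py 433.8 -21 30 0.3
```

```text
t 1.62 pos [433.5 -24.5 149. ] tx [-0.001 -0.001 -1.   ] tyaw -0.20 q6 -0.17 F [-0.4 -0.2 -0.1] M [-0.05  0.12 -0.03] open 1.001 | shift [119.    0.5  -3.7] turn -0.009 (alt 3.133)
time: 2.03
position: [429.3, -17.4, 26.3]
ee_rot: [0.496, 0.504, -0.5, 0.5]
ft_force: [-1.9, 0.8, -1.2]
opening: 0.998
t 2.03 pos [429.3 -17.4  26.3] tx [-0.009  0.    -1.   ] tyaw 0.50 q6 -0.17 F [-1.9  0.8 -1.2] M [-0.08  0.12 -0.06] open 0.998 | shift [-3.7  4.4  3.6] turn 0.004 (alt -3.138)
```

```bash
python3 -m handwheel '[-3.5,4.5,3.5,0,1, -3.5,4.5,3.5,0,1, -3.5,4.5,3.5,0,1]'; python3 p.py 433.8 -21 30 0.3
```

```text
time: 2.28
position: [435.7, -20.7, 31.9]
ee_rot: [0.496, 0.504, -0.499, 0.501]
ft_force: [-0.4, 0.4, 0.1]
opening: 0.995
t 2.28 pos [435.7 -20.7  31.9] tx [-0.005 -0.    -1.   ] tyaw 0.55 q6 -0.17 F [-0.4  0.4  0.1] M [-0.06  0.07  0.04] open 0.995 | shift [ 1.9 -1.9  0.3] turn 0.004 (alt -3.137)
```

```bash
python3 -m handwheel '[2,-2,0,0,1, 2,-2,0,0,0, 2,-2,0,0,-1, 2,-2,0,0,-1, 2,-2,0,0,-1]'; python3 p.py 433.8 -21 30 0.3;python3 -m handwheel '[0,0,0,0,-1, 0,0,0,0,-1]';python3 p.py 433.8 -21 30 0.3
```

```text
time: 2.7
position: [433.8, -20.8, 30.2]
ee_rot: [0.496, 0.504, -0.499, 0.501]
ft_force: [0.5, -0.4, -0.5]
opening: 0.76
t 2.70 pos [433.8 -20.8  30.2] tx [-0.005 -0.    -1.   ] tyaw 0.54 q6 -0.17 F [ 0.5 -0.4 -0.5] M [-0.07  0.06 -0.03] open 0.760 | shift [ 0.2 -0.   0.2] turn 0.004 (alt -3.137)
time: 2.87
position: [433.8, -20.8, 30.2]
ee_rot: [0.496, 0.504, -0.499, 0.501]
ft_force: [1.1, -0.6, 0.2]
opening: 0.619
t 2.87 pos [433.8 -20.8  30.2] tx [-0.005 -0.    -1.   ] tyaw 0.53 q6 -0.17 F [ 1.1 -0.6  0.2] M [-0.01  0.04  0.01] open 0.619 | shift [ 0.2 -0.   0.2] turn 0.004 (alt -3.138)
```

```bash
python3 -m handwheel '[0,0,0,0,-1, 0,0,0,0,-1, 0,0,0,0,-1, 0,0,0,0,-1, 0,0,0,0,-1]';python3 -m handwheel '[0,0,0,0,-1, 0,0,0,0,-1]';python3 p.py 433.8 -21 30 0.3
```

```text
time: 3.28
position: [433.8, -20.9, 30.2]
ee_rot: [0.496, 0.504, -0.499, 0.501]
ft_force: [0.1, 0.5, -1.0]
opening: 0.322
time: 3.45
position: [433.8, -20.9, 30.2]
ee_rot: [0.496, 0.504, -0.499, 0.501]
ft_force: [0.4, -0.8, 0.1]
opening: 0.318
t 3.45 pos [433.8 -20.9  30.2] tx [-0.005 -0.    -1.   ] tyaw 0.53 q6 -0.17 F [ 0.4 -0.8  0.1] M [-0.1   0.09 -0.  ] open 0.318 | shift [ 0.2 -0.   0.1] turn 0.004 (alt -3.138)
```

```bash
python3 p.py 587 -290 150 0.6;
python3 -m handwheel '[-30,0,0,0,-1, -60,8,20,0,-1, -90,25,50,0,-1, -110,44,86,0,-1, -120,64,122,0,-1]'; python3 p.py 587 -290 150 0.6
```

```text
t 3.45 pos [433.8 -20.9  30.2] tx [-0.005 -0.    -1.   ] tyaw 0.53 q6 -0.17 F [ 0.4 -0.8  0.1] M [-0.1   0.09 -0.  ] open 0.318 | shift [-120.6  150.1  270.6] turn -0.001 (alt 3.140)
time: 3.87
position: [497.2, -136.6, 150.6]
ee_rot: [0.497, 0.503, -0.498, 0.503]
ft_force: [1.3, 0.5, -2.0]
opening: 0.317
t 3.87 pos [ 497.2 -136.6  150.6] tx [-0.002 -0.001 -1.   ] tyaw 0.61 q6 -0.38 F [ 1.3  0.5 -2. ] M [-0.11 -0.03 -0.  ] open 0.317 | shift [  0.6  88.2 154.4] turn 0.000 (alt -3.141)
```

```bash
python3 -m handwheel '[0,20,36,0,-1, 0,40,72,0,-1, 0,60,108,0,-1, 0,76,137,0,-1, 0,88,154,0,-1]'; python3 -m handwheel '[0,0,0,0,-1, 0,0,0,0,-1, 0,0,0,0,-1]';python3 p.py 587 -290 150 0.6;python3 w.py w2
```

```text
time: 4.28
position: [587.1, -293.0, 149.4]
ee_rot: [0.497, 0.502, -0.499, 0.502]
ft_force: [0.8, 0.3, -1.5]
opening: 0.321
time: 4.53
position: [586.2, -292.3, 148.1]
ee_rot: [0.497, 0.503, -0.499, 0.501]
ft_force: [-0.6, 0.9, -3.0]
opening: 0.318
t 4.53 pos [ 586.2 -292.3  148.1] tx [-0.005  0.    -1.   ] tyaw 0.49 q6 -0.55 F [-0.6  0.9 -3. ] M [ 0.03 -0.01 -0.02] open 0.318 | shift [-1.9  0.8 -2.3] turn -0.002 (alt 3.140)
```

View pics/w2.png

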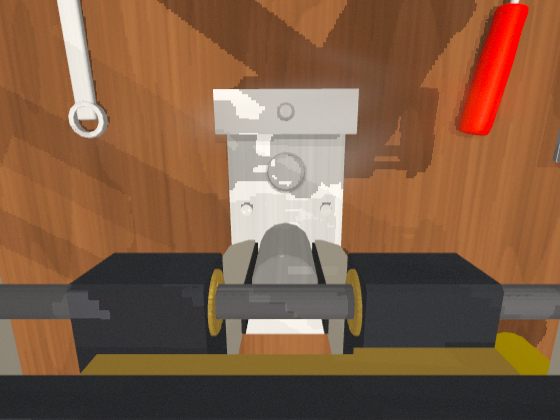

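The wrist view shows the pin shoulder from (214,89) to (358,133), with the pin at about (286,111) and the large pocket at (286,172). The held blank is between the fingers at (285,250).

Run:
```python
from h import *
f=np.load("pics/w2.npz");im=f["im"];c=dict(K=f["K"],xyz=f["xyz"],orientation=f["orientation"])
P=cloud(c,f["d"]);z=P[...,2]
m=((z>67)&(z<73)).astype(np.uint8);m[160:]=0;m[:,:200]=0;m[:,370:]=0
cs=max(cv2.findContours(m,0,cv2.CHAIN_APPROX_NONE)[0],key=cv2.contourArea)
w=cast(c,cs[:,0],70)[:,:2].astype(np.float32);print("shoulder",cv2.minAreaRect(w))
q=P[(m>0)];print(np.median(q[:,2]))
m=((z>74.5)&(z<79)).astype(np.uint8);m[130:]=0
print("pin pts",m.sum(),P[m>0].mean(0) if m.sum() else None)
# pocket: z<20 depth
m=(z<21).astype(np.uint8)&(z>3);m[:145]=0;m[200:]=0;m[:,:255]=0;m[:,315:]=0
q=P[m>0];print("pocket floor",len(q),q.mean(0),q.min(0),q.max(0))
m=((z>22)&(z<28)).astype(np.uint8);m[:140]=0;m[245:]=0;m[:,:215]=0;m[:,360:]=0
q=P[m>0];print("valley z",np.median(q[:,2]),"x range",np.percentile(q[:,0],[0.2,99.8]))
cv2.imwrite("pics/w2z.png",cv2.resize(im[80:230,200:370,::-1],None,fx=4,fy=4,interpolation=cv2.INTER_CUBIC))
for y in (136,150,160,170,180,190,200,210):
    r=np.where(m[y])[0]; print(y,r.min() if len(r) else 0,r.max() if len(r) else 0, cast(c,[(r.min(),y),(r.max(),y)],25)[:,:2].round(1).tolist() if len(r) else '')
```

```text
shoulder ((585.5460815429688, -211.29669189453125), (100.12334442138672, 29.936397552490234), 0.559390127658844)
70.34803618786813
pin pts 237 [ 585.55334186 -211.48788304   76.67679787]
pocket floor 1077 [ 586.0567467  -260.44495123   10.79897095] [ 569.557689   -276.01440642    8.22670984] [ 602.4757336  -244.36793767   20.95370897]
valley z 25.346634787386563 x range [536.28885653 636.22570871]
136 0 0 
150 228 344 [[536.6, -240.6], [635.7, -239.8]]
160 228 343 [[536.3, -249.1], [635.3, -248.2]]
170 228 343 [[536.0, -257.7], [635.8, -256.8]]
180 229 343 [[536.6, -266.4], [636.2, -265.5]]
190 229 342 [[536.3, -275.3], [635.8, -274.4]]
200 230 342 [[536.9, -284.3], [636.2, -283.3]]
210 230 341 [[536.6, -293.4], [635.8, -292.4]]
```

View pics/w2z.png

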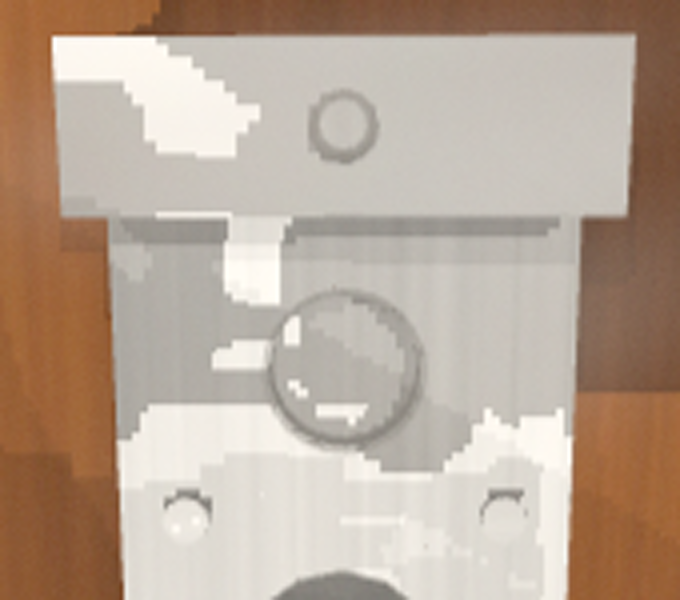

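```bash
python3 -c "
from h import *
f=np.load('pics/w2.npz');c=dict(K=f['K'],xyz=f['xyz'],orientation=f['orientation'])
print(cast(c,[(285.9,171.6)],25),cast(c,[(285.4,111.2)],77))"
python3 p.py 586.1 -260.2 62 0.56
```

```text
[[ 586.30303777 -258.64470469   25.        ]] [[ 585.58373399 -211.8932779    77.        ]]
t 4.58 pos [ 586.3 -291.8  148.5] tx [-0.004 -0.    -1.   ] tyaw 0.52 q6 -0.55 F [-0.   0.5 -3.3] M [-0.04  0.05  0.07] open 0.317 | shift [ 86.5   0.4 -31.7] turn -0.001 (alt 3.141)
```

```bash
python3 -m handwheel '[10,0,-16,0,-1, 30,0,-31.7,0,-1, 60,0.2,-31.7,0,-1, 80,0.2,-31.7,0,-1, 86,0.2,-31.7,0,-1]'; python3 -m handwheel '[0,0,0,0,-1, 0,0,0,0,-1]';python3 p.py 586.1 -260.0 59 0.56
```

```text
time: 5.0
position: [583.0, -257.0, 58.4]
ee_rot: [0.496, 0.506, -0.499, 0.499]
ft_force: [-1.3, 1.0, -3.8]
opening: 0.32
time: 5.17
position: [582.4, -255.9, 58.4]
ee_rot: [0.495, 0.507, -0.499, 0.499]
ft_force: [-1.1, -0.5, -3.2]
opening: 0.322
t 5.17 pos [ 582.4 -255.9   58.4] tx [-0.011  0.004 -1.   ] tyaw 0.68 q6 -0.50 F [-1.1 -0.5 -3.2] M [-0.08  0.05  0.03] open 0.322 | shift [-0.6  3.6  4.1] turn 0.002 (alt -3.139)
```

```bash
python3 -m handwheel '[-0.6,2,2,0,-1, -0.6,3.8,4.2,0,-1, -0.6,3.8,4.2,0,-1, -0.6,3.8,4.2,0,-1, -0.6,3.8,4.2,0,-1]';python3 p.py 586.4 -260.1 40 0.56
```

```text
time: 5.58
position: [586.6, -260.5, 59.6]
ee_rot: [0.495, 0.506, -0.499, 0.499]
ft_force: [0.2, -0.3, -2.8]
opening: 0.318
t 5.58 pos [ 586.6 -260.5   59.6] tx [-0.01   0.003 -1.   ] tyaw 0.66 q6 -0.51 F [ 0.2 -0.3 -2.8] M [-0.05  0.08 -0.03] open 0.318 | shift [19.7 -0.  -0.3] turn 0.002 (alt -3.140)
```

```bash
python3 -m handwheel '[3,0,-0.3,0,-1, 6,0,-0.3,0,-1, 9,0,-0.3,0,-1, 12,0,-0.3,0,-1, 12,0,-0.3,0,-1]';python3 p.py 586.4 -260.1 40 0.56
```

```text
time: 6.0
position: [585.8, -259.8, 46.4]
ee_rot: [0.495, 0.507, -0.499, 0.499]
ft_force: [-0.3, -0.1, -2.7]
opening: 0.317
t 6.00 pos [ 585.8 -259.8   46.4] tx [-0.012  0.004 -1.   ] tyaw 0.66 q6 -0.51 F [-0.3 -0.1 -2.7] M [-0.09  0.07 -0.02] open 0.317 | shift [6.4 0.7 0.4] turn 0.002 (alt -3.140)
```

```bash
python3 -m handwheel '[2,0.4,0.3,0,-1, 4,0.6,0.4,0,-1, 5.5,0.6,0.4,0,-1, 5.8,0.6,0.4,0,-1, 5.8,0.6,0.4,0,-1]';python3 p.py 586.4 -260.1 40 0.56
```

```text
time: 6.42
position: [586.3, -260.1, 40.5]
ee_rot: [0.495, 0.507, -0.499, 0.499]
ft_force: [-0.3, -0.7, -2.7]
opening: 0.317
t 6.42 pos [ 586.3 -260.1   40.5] tx [-0.012  0.004 -1.   ] tyaw 0.66 q6 -0.51 F [-0.3 -0.7 -2.7] M [-0.09  0.08  0.01] open 0.317 | shift [ 0.5  0.1 -0. ] turn 0.002 (alt -3.140)
```

```bash
python3 -m handwheel '[0.8,0,0,0,-1, 0.8,0,0,0,-1, 0.8,0,0,0,0.2, 0.8,0,0,0,0.2, 0.8,0,0,0,0.2]';python3 -m handwheel '[0,0,0,0,0.3, 0,0,0,0,0.3]';python3 p.py 586.4 -260.1 40 0.56
```

```text
time: 6.83
position: [586.6, -260.3, 39.9]
ee_rot: [0.495, 0.507, -0.499, 0.499]
ft_force: [0.6, 0.5, -0.0]
opening: 0.483
time: 7.0
position: [586.8, -260.4, 40.1]
ee_rot: [0.495, 0.506, -0.499, 0.499]
ft_force: [-0.5, 0.1, 0.1]
opening: 0.622
t 7.00 pos [ 586.8 -260.4   40.1] tx [-0.011  0.004 -1.   ] tyaw 0.66 q6 -0.51 F [-0.5  0.1  0.1] M [-0.07  0.11  0.01] open 0.622 | shift [ 0.1 -0.4 -0.3] turn 0.002 (alt -3.140)
```

```bash
python3 -m handwheel '[-20,0,0,0,0.3, -55,0,0,0,0.3, -85,0,0,0,0.3, -105,0,-25,0,0.3, -110,0,-60,0,0.3]';python3 p.py 620 -15 150 0;python3 w.py w3
```

```text
time: 7.42
position: [589.7, -203.8, 155.9]
ee_rot: [0.497, 0.503, -0.499, 0.501]
ft_force: [1.7, 0.2, 0.1]
opening: 0.648
t 7.42 pos [ 589.7 -203.8  155.9] tx [-0.003 -0.    -1.   ] tyaw 0.46 q6 -0.42 F [1.7 0.2 0.1] M [-0.05  0.02  0.  ] open 0.648 | shift [   5.8   31.8 -188.5] turn 0.008 (alt -3.134)
```

View pics/w3.png

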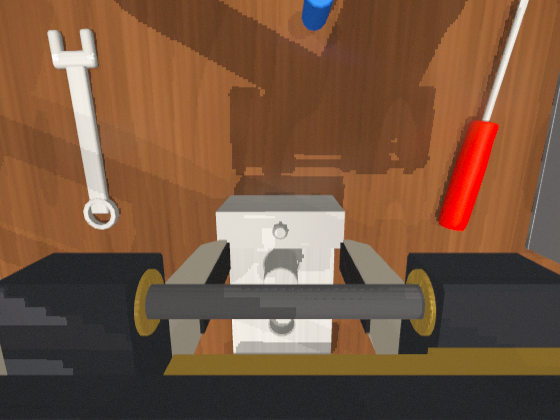

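The jig is below, with the pin at (280,231). The thick blank stands upright in the large pocket at (280,268), and the small pocket at (282,320) is empty.

```bash
python3 -m handwheel '[1,6,-38,0.008,0.3, 3,12,-76,0.008,0.3, 5,18,-114,0.008,0.3, 6,25,-152,0.008,0.3, 6,32,-180,0.008,0.3]';python3 p.py 619.8 0 150 0; python3 -m handwheel '[0,0,-5,0,0.3, 0,0,-10,0,0.3, 0,0,-10,0,0.3]';  python3 p.py 619.8 26.5 150 0; python3 w.py w4
python3 - <<'E'
from h import *
f=np.load("pics/w4.npz");im=f["im"];c=dict(K=f["K"],xyz=f["xyz"],orientation=f["orientation"])
P=cloud(c,f["d"]);z=P[...,2]
m=((z>51)&(z<59)).astype(np.uint8);m[235:]=0
n,l,s,cc=cv2.connectedComponentsWithStats(m)
for i in range(1,n):
    if s[i,4]>80: q=P[l==i]; print(s[i],im[l==i].mean(0).round(),cast(c,cc[i],55).round(1),np.median(q,0).round(1),((q.max(0)+q.min(0))/2).round(1))
E
```

```text
time: 7.88
position: [619.2, -12.3, 149.2]
ee_rot: [0.499, 0.504, -0.499, 0.499]
ft_force: [0.4, 0.7, -0.6]
opening: 0.651
t 7.88 pos [619.2 -12.3 149.2] tx [-0.005  0.005 -1.   ] tyaw 0.31 q6 -0.11 F [ 0.4  0.7 -0.6] M [-0.07  0.09 -0.02] open 0.651 | shift [ -0.8   0.6 -12.3] turn 0.005 (alt -3.136)
time: 8.13
position: [618.9, -1.8, 148.9]
ee_rot: [0.498, 0.504, -0.498, 0.499]
ft_force: [0.7, 0.0, -0.3]
opening: 0.646
t 8.13 pos [618.9  -1.8 148.9] tx [-0.006  0.005 -1.   ] tyaw 0.38 q6 -0.10 F [ 0.7  0.  -0.3] M [-0.06  0.03 -0.01] open 0.646 | shift [ -1.    1.1 -28.3] turn 0.007 (alt -3.135)
[  48  134   42   40 1249] [223. 118. 242.] [[450.9  48.3  55. ]] [451.1  48.6  55.3] [449.6  48.1  54.3]
[276 169  27  27 589] [229. 224. 217.] [[621.3  27.4  55. ]] [621.4  27.5  55.3] [621.5  27.3  54.1]
[548 180  12  55 315] [134. 127. 126.] [[834.    3.4  55. ]] [834.6   1.9  54. ] [835.   8.  55.]
```

View pics/w4.png

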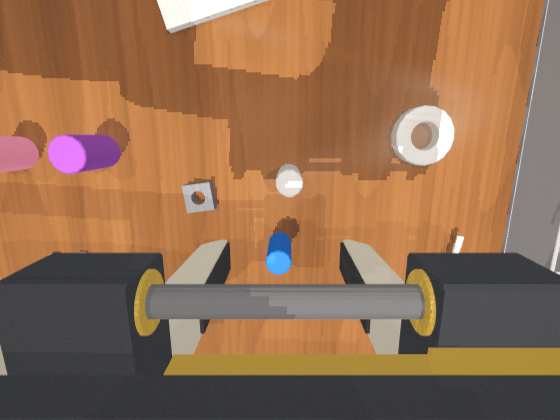

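The plain thin blank is at (289,180), the blue look-alike at (280,258) is outside the grasp line, and nothing lies next to the fingers there.

```bash
python3 p.py 621 27.2 30 0.3
python3 -m handwheel '[15,1,-14,0,0.3, 40,1,-28,0,0.3, 70,2,-29,0,0.3, 95,2,-29,0,0.3, 105,2,-29,0,0.3]';python3 p.py 621 27.2 30 0.3
```

```text
t 8.18 pos [618.9  -2.9 148.9] tx [-0.006  0.005 -1.   ] tyaw 0.32 q6 -0.10 F [-0.8 -0.3 -0.3] M [-0.06  0.06 -0.01] open 0.651 | shift [119.1   2.9 -29.5] turn 0.000 (alt -3.141)
time: 8.6
position: [617.3, 25.0, 39.7]
ee_rot: [0.497, 0.505, -0.501, 0.497]
ft_force: [-0.4, 0.6, -1.4]
opening: 0.65
t 8.60 pos [617.3  25.   39.7] tx [-0.011  0.005 -1.   ] tyaw 0.23 q6 -0.05 F [-0.4  0.6 -1.4] M [-0.09  0.1   0.01] open 0.650 | shift [ 9.7  3.8 -2.2] turn -0.001 (alt 3.140)
```

```bash
python3 -m handwheel '[5,3.8,-2.2,0,0.3, 9.5,3.8,-2.2,0,0.3, 9.5,3.8,-2.2,0,-1, 9.5,3.8,-2.2,0,-1, 9.5,3.8,-2.2,0,-1]';python3 p.py 621 27.2 30 0.3
python3 -m handwheel '[0,0,0,0,-1, 0,0,0,0,-1, 0,0,0,0,-1, 0,0,0,0,-1, 0,0,0,0,-1]';python3 p.py 621 27.2 30 0.3
```

```text
time: 9.02
position: [622.4, 26.9, 32.0]
ee_rot: [0.498, 0.504, -0.5, 0.498]
ft_force: [0.4, 0.7, 0.4]
opening: 0.482
t 9.02 pos [622.4  26.9  32. ] tx [-0.009  0.005 -1.   ] tyaw 0.21 q6 -0.05 F [0.4 0.7 0.4] M [-0.08  0.03 -0.02] open 0.482 | shift [ 2.  -1.4 -0.3] turn -0.002 (alt 3.140)
time: 9.43
position: [622.8, 26.9, 32.6]
ee_rot: [0.498, 0.504, -0.5, 0.498]
ft_force: [-0.9, -0.8, 4.5]
opening: 0.227
t 9.43 pos [622.8  26.9  32.6] tx [-0.008  0.004 -1.   ] tyaw 0.21 q6 -0.05 F [-0.9 -0.8  4.5] M [-0.05  0.23  0.03] open 0.227 | shift [ 2.6 -1.8 -0.3] turn -0.002 (alt 3.140)
```

```bash
python3 -m handwheel '[0,0,0,0,-1, 0,0,0,0,-1, -30,0,0,0,-1, -70,0,20,0,-1, -105,-5,50,0,-1]';python3 p.py 586.7 -323.8 140 0.56
python3 -m handwheel '[-5,-4,40,0,-1, -6,-8,80,0,-1, -6,-12,120,0,-1, -6,-16,160,0,-1, -6,-20,198,0,-1]';python3 p.py 586.7 -323.8 140 0.56
```

```text
time: 9.85
position: [618.9, -17.0, 131.8]
ee_rot: [0.497, 0.505, -0.499, 0.498]
ft_force: [1.5, -0.3, -0.8]
opening: 0.227
t 9.85 pos [618.9 -17.  131.8] tx [-0.01   0.005 -1.   ] tyaw 0.38 q6 -0.12 F [ 1.5 -0.3 -0.8] M [-0.07 -0.02  0.  ] open 0.227 | shift [ -9.5 -34.3 306.5] turn -0.003 (alt 3.139)
time: 10.27
position: [599.4, -217.0, 136.4]
ee_rot: [0.497, 0.506, -0.499, 0.498]
ft_force: [0.7, 0.4, -2.0]
opening: 0.225
t 10.27 pos [ 599.4 -217.   136.4] tx [-0.01   0.006 -1.   ] tyaw 0.38 q6 -0.44 F [ 0.7  0.4 -2. ] M [-0.03  0.03  0.04] open 0.225 | shift [ -4.1 -13.4 106.7] turn -0.003 (alt 3.139)
```

```bash
python3 -m handwheel '[-4,-6,40,-0.003,-1, -4,-10,75,-0.003,-1, -4,-13.4,100,-0.003,-1, -4,-13.4,107,-0.003,-1, -4,-13.4,107,-0.003,-1]';python3 p.py 586.7 -323.8 140 0.56
python3 -m handwheel '[0,0,0,0,-1, 0,0,0,0,-1]'; python3 p.py 586.7 -323.8 140 0.56;python3 w.py w5;python3 - <<'E'
from h import *
f=np.load("pics/w5.npz");im=f["im"];c=dict(K=f["K"],xyz=f["xyz"],orientation=f["orientation"])
P=cloud(c,f["d"]);z=P[...,2]
m=((z>67)&(z<73)).astype(np.uint8);m[160:]=0;m[:,:200]=0;m[:,370:]=0
cs=max(cv2.findContours(m,0,cv2.CHAIN_APPROX_NONE)[0],key=cv2.contourArea)
w=cast(c,cs[:,0],70)[:,:2].astype(np.float32);print("shoulder",cv2.minAreaRect(w))
m=((z>74.5)&(z<79)).astype(np.uint8);m[130:]=0
print("pin pts",m.sum(),P[m>0].mean(0) if m.sum() else None)
m=((z>62)&(z<67)).astype(np.uint8);m[235:]=0;m[:,:220]=0;m[:,350:]=0
print("thick",m.sum(),P[m>0].mean(0))
E
```

```text
time: 10.68
position: [585.7, -326.0, 138.9]
ee_rot: [0.497, 0.506, -0.5, 0.497]
ft_force: [0.7, 1.0, -2.0]
opening: 0.23
t 10.68 pos [ 585.7 -326.   138.9] tx [-0.012  0.006 -1.   ] tyaw 0.38 q6 -0.59 F [ 0.7  1.  -2. ] M [-0.09  0.06  0.04] open 0.230 | shift [-1.1  1.  -2.2] turn -0.003 (alt 3.138)
time: 10.85
position: [585.7, -324.6, 138.2]
ee_rot: [0.497, 0.507, -0.499, 0.497]
ft_force: [0.1, -0.2, -0.6]
opening: 0.233
t 10.85 pos [ 585.7 -324.6  138.2] tx [-0.013  0.007 -1.   ] tyaw 0.43 q6 -0.59 F [ 0.1 -0.2 -0.6] M [-0.13  0.08  0.01] open 0.233 | shift [-1.8  1.  -0.8] turn -0.002 (alt 3.139)
shoulder ((585.569091796875, -211.58741760253906), (100.26580047607422, 30.413068771362305), 0.3058759868144989)
pin pts 275 [ 585.43281399 -211.85551662   76.70843738]
thick 1584 [ 586.07850955 -256.73245647   65.24178408]
```

View pics/w5.png

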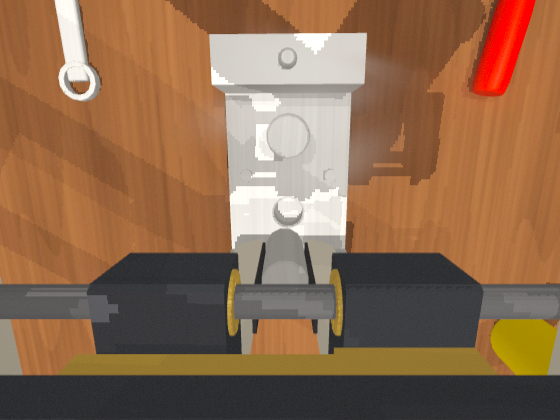

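The thick blank's top shows in the large pocket at (288,135), the small pocket is open at (288,210), and the thin blank is held just below it.

```bash
python3 - <<'E'
from h import *
f=np.load("pics/w5.npz");im=f["im"];c=dict(K=f["K"],xyz=f["xyz"],orientation=f["orientation"])
P=cloud(c,f["d"]);z=P[...,2]
g=cv2.cvtColor(im,cv2.COLOR_RGB2GRAY)
m=((z<20)&(z>4)).astype(np.uint8);m[:190]=0;m[228:]=0;m[:,:265]=0;m[:,312:]=0
q=P[m>0];print("small",len(q),((q.min(0)+q.max(0))/2).round(1),np.ptp(q,axis=0).round(1))
ys,xs=np.where(m);print(xs.min(),xs.max(),ys.min(),ys.max())
print(cast(c,(288,210),25),cast(c,(288,135),65))
m=((z>62)&(z<67)).astype(np.uint8);m[165:]=0;m[:105]=0;m[:,:255]=0;m[:,320:]=0
q=P[m>0];print("thick",len(q),((q.min(0)+q.max(0))/2).round(1),np.ptp(q,axis=0).round(1),np.median(q,0))
cv2.imwrite("pics/w5z.png",cv2.resize(im[90:240,220:360,::-1],None,fx=4,fy=4,interpolation=cv2.INTER_CUBIC))
E
python3 p.py 587 -324 62 0.5
```

```text
small 587 [ 586.8 -325.1   14. ] [25.  22.  11.9]
274 302 198 224
[[ 586.98037331 -322.05208973   25.        ]] [[ 586.47089981 -259.34291452   65.        ]]
thick 1427 [ 586.2 -260.2   65.1] [28.7 29.8  3.9] [ 585.85336272 -260.0145533    65.32009803]
t 10.90 pos [ 585.9 -324.4  138.4] tx [-0.012  0.007 -1.   ] tyaw 0.46 q6 -0.59 F [ 0.8  0.7 -1.6] M [-0.01  0.04 -0.02] open 0.227 | shift [76.4  2.1  0.2] turn -0.001 (alt 3.141)
```

View pics/w5z.png

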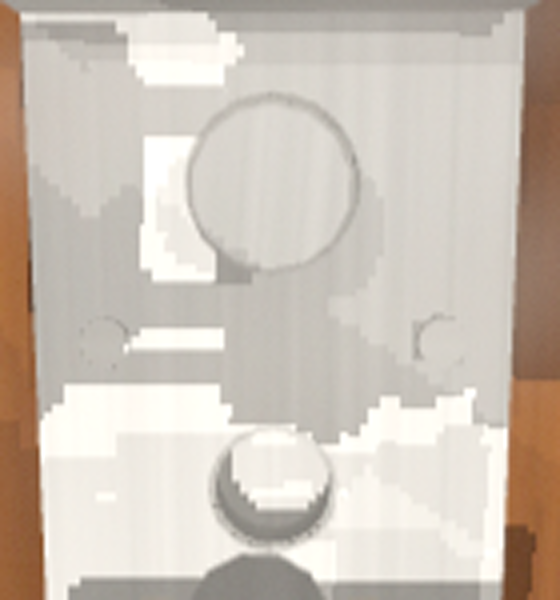

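```bash
python3 -m handwheel '[20,1,0,0,-1, 45,2,0,0,-1, 65,2.2,0,0,-1, 74,2.2,0,0,-1, 76,2.2,0,0,-1]';python3 p.py 587.2 -324 62 0.5; python3 -m handwheel '[-1,2,1,0,-1, 0,2,1,0,-1, 0,2,1,0,-1]';python3 p.py 587.2 -324 59 0.5
```

```text
time: 11.32
position: [585.9, -321.4, 59.6]
ee_rot: [0.496, 0.509, -0.499, 0.496]
ft_force: [-0.6, 0.9, -1.2]
opening: 0.228
t 11.32 pos [ 585.9 -321.4   59.6] tx [-0.016  0.01  -1.   ] tyaw 0.56 q6 -0.59 F [-0.6  0.9 -1.2] M [-0.04  0.03 -0.01] open 0.228 | shift [-2.5  1.2  2.6] turn 0.001 (alt -3.141)
time: 11.57
position: [589.1, -322.6, 61.2]
ee_rot: [0.496, 0.508, -0.499, 0.497]
ft_force: [-0.3, -0.7, -1.4]
opening: 0.228
t 11.57 pos [ 589.1 -322.6   61.2] tx [-0.014  0.009 -1.   ] tyaw 0.59 q6 -0.59 F [-0.3 -0.7 -1.4] M [-0.08  0.08 -0.02] open 0.228 | shift [ 2.2 -1.8  1.4] turn 0.002 (alt -3.140)
```

```bash
python3 -m handwheel '[1,-1,1,0,-1, 2,-1.6,1.5,0,-1, 2,-1.6,1.5,0,-1, 2,-1.6,1.5,0,-1, 2,-1.6,1.5,0,-1]';python3 p.py 587.4 -324.1 43 0.5
```

```text
time: 11.98
position: [587.4, -324.2, 59.3]
ee_rot: [0.496, 0.508, -0.499, 0.497]
ft_force: [-0.7, 0.2, -1.9]
opening: 0.228
t 11.98 pos [ 587.4 -324.2   59.3] tx [-0.014  0.009 -1.   ] tyaw 0.57 q6 -0.59 F [-0.7  0.2 -1.9] M [-0.08  0.03 -0.01] open 0.228 | shift [16.3  0.2 -0. ] turn 0.001 (alt -3.140)
```

```bash
python3 -m handwheel '[3,0.1,0,0,-1, 6,0.2,0,0,-1, 9,0.2,0,0,-1, 11,0.2,0,0,-1, 11,0.2,0,0,-1]';python3 p.py 587.4 -324.1 43 0.5
```

```text
time: 12.4
position: [586.9, -323.8, 47.2]
ee_rot: [0.496, 0.509, -0.499, 0.496]
ft_force: [0.7, -0.4, -1.7]
opening: 0.229
t 12.40 pos [ 586.9 -323.8   47.2] tx [-0.015  0.009 -1.   ] tyaw 0.57 q6 -0.59 F [ 0.7 -0.4 -1.7] M [-0.11  0.04  0.  ] open 0.229 | shift [4.2 0.6 0.3] turn 0.001 (alt -3.140)
```

```bash
python3 -m handwheel '[2,0.3,0.2,0,-1, 4,0.4,0.2,0,-1, 5,0.4,0.2,0,-1, 5,0.4,0.2,0,-1]';python3 p.py 587.4 -324.1 42 0.5
python3 -m handwheel '[0.7,0,0,0,-1, 0.7,0,0,0,0.1, 0.7,0,0,0,0.1, 0.7,0,0,0,0.1, 0.7,0,0,0,0.1]';python3 p.py 587.4 -324.1 43 0.5
```

```text
time: 12.73
position: [587.3, -324.0, 42.7]
ee_rot: [0.496, 0.509, -0.499, 0.496]
ft_force: [-1.7, 1.1, 1.2]
opening: 0.233
t 12.73 pos [ 587.3 -324.    42.7] tx [-0.015  0.009 -1.   ] tyaw 0.58 q6 -0.59 F [-1.7  1.1  1.2] M [0.13 0.42 0.01] open 0.233 | shift [0.7 0.1 0.1] turn 0.001 (alt -3.140)
time: 13.15
position: [587.3, -324.1, 41.9]
ee_rot: [0.496, 0.509, -0.499, 0.496]
ft_force: [0.0, 0.6, -0.1]
opening: 0.467
t 13.15 pos [ 587.3 -324.1   41.9] tx [-0.015  0.009 -1.   ] tyaw 0.58 q6 -0.59 F [ 0.   0.6 -0.1] M [0.   0.06 0.02] open 0.467 | shift [-1.1  0.   0. ] turn 0.001 (alt -3.140)
```

```bash
python3 -m handwheel '[-20,0,0,0,0.1, -55,0,0,0,0.1, -95,0,0,0,0.1, -110,0,-5,0,0.1]';python3 p.py 587.4 -324.1 150 0.5;  python3 w.py w6
python3 - <<'E'
from h import *
f=np.load("pics/w6.npz");im=f["im"];c=dict(K=f["K"],xyz=f["xyz"],orientation=f["orientation"])
P=cloud(c,f["d"]);z=P[...,2]
m=((z>60)&(z<68)).astype(np.uint8);m[:,:220]=0;m[:,350:]=0;m[:100]=0;m[260:]=0
n,l,s,cc=cv2.connectedComponentsWithStats(m)
for i in range(1,n):
    if s[i,4]>80: q=P[l==i]; print(s[i],cast(c,cc[i],65).round(1),np.median(q,0).round(1),((q.max(0)+q.min(0))/2).round(1))
E
```

```text
time: 13.48
position: [591.1, -322.1, 158.4]
ee_rot: [0.497, 0.506, -0.499, 0.499]
ft_force: [0.8, -0.2, 1.9]
opening: 0.554
t 13.48 pos [ 591.1 -322.1  158.4] tx [-0.009  0.005 -1.   ] tyaw 0.54 q6 -0.58 F [ 0.8 -0.2  1.9] M [-0.09 -0.02 -0.03] open 0.554 | shift [ 8.4 -3.7  2. ] turn 0.001 (alt -3.141)
[ 261  119   39   41 1211] [[ 586. -260.   65.]] [ 586.  -260.    65.3] [ 586.  -260.2   65. ]
[267 206  26  27 563] [[ 586.1 -323.    65. ]] [ 586.4 -322.8   65.3] [ 586.  -323.5   63.7]
[239 256  92   4 293] [[ 590.6 -355.9   65. ]] [ 590.7 -356.3   63.8] [ 590.3 -356.4   63.9]
```

View pics/w6.png

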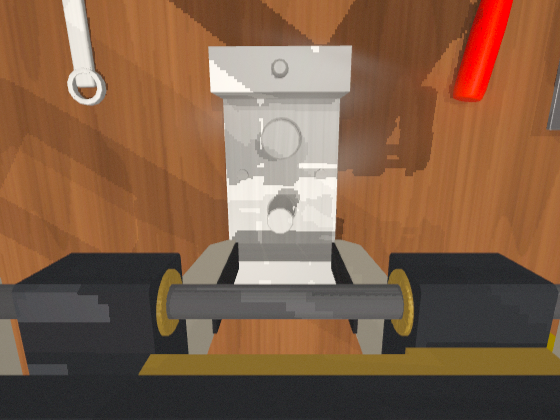

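Both blanks stand in their pockets: the thick one at (281,138) and the thin one at (280,219), with both tops at z≈65. Next is the cover.

```bash
python3 p.py 537 220 150 17
python3 -m handwheel '[2,-4,-40,-0.05,0.1, 4,-8,-80,-0.1,0.1, 6,-12,-120,-0.15,0.1, 8,-16,-160,-0.2,0.1, 8,-20,-200,-0.25,0.1]';python3 p.py 537 220 150 17
```

```text
t 13.53 pos [ 592.5 -321.5  160.6] tx [-0.006  0.003 -1.   ] tyaw 0.57 q6 -0.58 F [ 1.4 -0.2  2.7] M [-0.1   0.02 -0.04] open 0.550 | shift [  12.8  -50.  -542. ] turn -0.287 (alt 2.855)
time: 13.95
position: [569.6, -119.8, 152.5]
ee_rot: [0.43, 0.564, -0.431, 0.559]
ft_force: [0.4, 1.3, 0.2]
opening: 0.547
t 13.95 pos [ 569.6 -119.8  152.5] tx [-0.006  0.004 -1.   ] tyaw 15.01 q6 -0.56 F [0.4 1.3 0.2] M [-0.09 -0.02  0.03] open 0.547 | shift [   4.    56.6 -336.7] turn -0.035 (alt 3.107)
```

```bash
python3 -m handwheel '[1,7,-41,-0.02,0.1, 1,14,-82,-0.035,0.1, 2,21,-123,-0.035,0.1, 3,28,-164,-0.035,0.1, 4,35,-205,-0.035,0.1]';python3 p.py 537 220 150 17
python3 -m handwheel '[1,6,-38,0,0.1, 1,12,-70,0,0.1, 2,18,-105,0,0.1, 3,21,-125,0,0.1, 3,21,-130,0,0.1]';python3 p.py 537 220 150 17; python3 -m handwheel '[0,0,0,0,0.1, 0,0,0,0,0.1]';python3 p.py 537 220 150 17; python3 w.py w7
```

```text
time: 14.37
position: [549.8, 87.7, 149.2]
ee_rot: [0.42, 0.571, -0.421, 0.566]
ft_force: [0.6, -0.4, 1.0]
opening: 0.547
t 14.37 pos [549.8  87.7 149.2] tx [-0.006  0.004 -1.   ] tyaw 17.01 q6 -0.23 F [ 0.6 -0.4  1. ] M [-0.1   0.06 -0.03] open 0.547 | shift [  -0.2   26.5 -130.3] turn 0.000 (alt -3.141)
time: 14.78
position: [530.7, 221.7, 146.2]
ee_rot: [0.42, 0.572, -0.419, 0.566]
ft_force: [0.7, -0.0, -0.1]
opening: 0.55
t 14.78 pos [530.7 221.7 146.2] tx [-0.006  0.005 -1.   ] tyaw 17.21 q6 0.00 F [ 0.7 -0.  -0.1] M [-0.09  0.01 -0.04] open 0.550 | shift [-3.8  5.5  3.5] turn 0.004 (alt -3.138)
time: 14.95
position: [530.4, 221.7, 145.8]
ee_rot: [0.419, 0.572, -0.419, 0.567]
ft_force: [0.1, -0.4, -0.4]
opening: 0.553
t 14.95 pos [530.4 221.7 145.8] tx [-0.006  0.005 -1.   ] tyaw 17.27 q6 0.00 F [ 0.1 -0.4 -0.4] M [-0.12  0.01 -0.04] open 0.553 | shift [-4.3  5.8  3.6] turn 0.005 (alt -3.137)
```

View pics/w7.png

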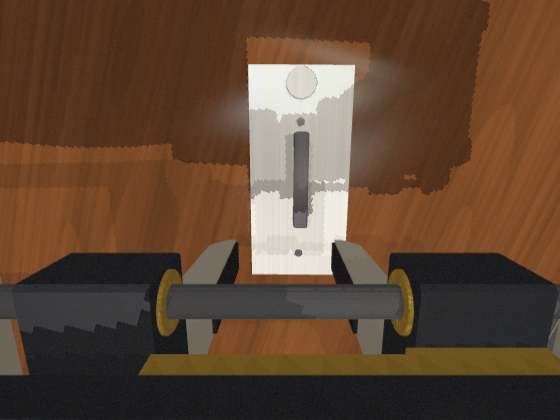

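The cover is square in view: boss at (301,82), handle bar from (301,133) to (300,226), plate from (249,65) to (355,274).

Run:
```python
from h import *
f=np.load("pics/w7.npz");im=f["im"];c=dict(K=f["K"],xyz=f["xyz"],orientation=f["orientation"])
P=cloud(c,f["d"]);z=P[...,2]
def box(m,zp,n):
    cs=max(cv2.findContours(m,0,cv2.CHAIN_APPROX_NONE)[0],key=cv2.contourArea)
    print(n,cv2.minAreaRect(cast(c,cs[:,0],zp)[:,:2].astype(np.float32)),"med",np.median(P[m>0],0).round(1))
roi=np.zeros(z.shape,np.uint8);roi[55:245,240:365]=1
box(((z>37)&(z<43)).astype(np.uint8)&roi,40,"bar")
m=((z>7)&(z<45)).astype(np.uint8)&roi; box(((z>6.5)).astype(np.uint8)&roi,10,"plate")
q=P[((z>8)&(z<12)&(roi>0))];
m=((z>13.5)&(z<18)).astype(np.uint8)&roi;m[110:]=0;box(m,16,"boss")
q=P[m>0];print((q.min(0)+q.max(0))/2)
# left/right edges of plate
for y in range(90,240,30):
    r=np.where((z[y]>6.5)&(roi[y]>0))[0];w=cast(c,[(r.min()-.5,y),(r.max()+.5,y)],10);print(y,w[:,:2].round(1).tolist(),w.mean(0)[:2].round(1))
```

```text
bar ((533.745361328125, 253.01394653320312), (11.938405990600586, 79.02338409423828), 16.923555374145508) med [533.3 255.1  40.2]
plate ((534.7538452148438, 268.9247741699219), (102.34258270263672, 159.83021545410156), 17.370018005371094) med [527.4 274.9  10.5]
boss ((510.69830322265625, 328.9854431152344), (25.093891143798828, 25.07062530517578), 17.22522735595703) med [510.7 329.1  16.3]
[510.71544908 329.02573214  15.85615365]
90 [[469.6, 310.6], [555.6, 337.3]] [512.6 323.9]
120 [[476.3, 286.8], [562.4, 313.5]] [519.4 300.1]
150 [[484.2, 262.2], [570.4, 289.0]] [527.3 275.6]
180 [[491.5, 236.2], [577.8, 263.1]] [534.7 249.7]
210 [[500.1, 209.4], [590.1, 237.5]] [545.1 223.4]
```

```bash
python3 p.py 533.7 253 25 16.9
python3 -m handwheel '[10,6,-14,0.006,0.1, 30,12.5,-28,0.006,0.1, 55,12.5,-29,0.006,0.1, 75,12.5,-29,0.006,0.1, 80,12.5,-29,0.006,0.1]';python3 p.py 533.7 253 25 16.9
```

```text
t 15.00 pos [530.7 221.  145.9] tx [-0.006  0.004 -1.   ] tyaw 17.21 q6 0.00 F [-0.1 -0.7  1.1] M [-0.02  0.04  0.01] open 0.546 | shift [121.   12.9 -29. ] turn 0.005 (alt -3.136)
time: 15.42
position: [531.5, 250.5, 61.9]
ee_rot: [0.42, 0.571, -0.424, 0.564]
ft_force: [-0.1, -1.1, -0.4]
opening: 0.551
t 15.42 pos [531.5 250.5  61.9] tx [-0.012  0.002 -1.   ] tyaw 16.77 q6 0.05 F [-0.1 -1.1 -0.4] M [-0.05  0.07 -0.04] open 0.551 | shift [36.9  3.2 -1.6] turn -0.002 (alt 3.139)
```

```bash
python3 -m handwheel '[8,1.5,-1,-0.002,0.1, 18,2,-1.6,-0.002,0.1, 28,2.5,-1.6,-0.002,0.1, 34,2.8,-1.6,-0.002,0.1, 36,2.8,-1.6,-0.002,0.1]';python3 p.py 533.7 253 25 16.9
python3 -m handwheel '[0,0,0,0,0.1, 0,0,0,0,-0.5, 0,0,0,0,-1]';python3 p.py 533.7 253 25 16.9
```

```text
time: 15.83
position: [533.0, 252.5, 24.9]
ee_rot: [0.419, 0.572, -0.423, 0.564]
ft_force: [0.3, -0.1, 0.8]
opening: 0.548
t 15.83 pos [533.  252.5  24.9] tx [-0.013  0.002 -1.   ] tyaw 16.88 q6 0.05 F [ 0.3 -0.1  0.8] M [-0.09  0.04  0.05] open 0.548 | shift [-0.1  0.8 -0.2] turn -0.000 (alt 3.141)
time: 16.08
position: [533.4, 252.8, 25.6]
ee_rot: [0.419, 0.572, -0.423, 0.564]
ft_force: [0.0, 0.2, -0.0]
opening: 0.452
t 16.08 pos [533.4 252.8  25.6] tx [-0.012  0.002 -1.   ] tyaw 16.88 q6 0.05 F [ 0.   0.2 -0. ] M [-0.07  0.02  0.  ] open 0.452 | shift [ 0.6  0.3 -0.1] turn -0.000 (alt 3.141)
```

```bash
python3 -m handwheel '[-40,0,0,0,0.1, -80,0,0,0,0.1]';python3 p.py 533.7 253 25 16.9
python3 -m handwheel '[-30,0,0,0,0.1]';python3 p.py 533.7 253 25 16.9;python3 -m handwheel '[0,0,0,0,0.1, 0,0,0,0,0.1]';python3 p.py 533.7 253 25 16.9
```

```text
time: 16.25
position: [531.9, 251.8, 103.8]
ee_rot: [0.417, 0.573, -0.425, 0.563]
ft_force: [1.0, 1.7, 0.9]
opening: 0.534
t 16.25 pos [531.9 251.8 103.8] tx [-0.018 -0.    -1.   ] tyaw 16.89 q6 0.05 F [1.  1.7 0.9] M [-0.09 -0.02 -0.  ] open 0.534 | shift [78.8  3.4 -0.3] turn -0.000 (alt 3.141)
time: 16.33
position: [533.5, 252.2, 137.6]
ee_rot: [0.418, 0.572, -0.424, 0.564]
ft_force: [0.7, 0.4, 0.9]
opening: 0.547
t 16.33 pos [533.5 252.2 137.6] tx [-0.015  0.001 -1.   ] tyaw 16.90 q6 0.05 F [0.7 0.4 0.9] M [-0.02 -0.01  0.01] open 0.547 | shift [ 1.126e+02  2.000e+00 -1.000e-01] turn -0.000 (alt 3.142)
time: 16.5
position: [536.0, 253.2, 141.9]
ee_rot: [0.421, 0.571, -0.422, 0.565]
ft_force: [-0.4, 0.2, 0.2]
opening: 0.549
t 16.50 pos [536.  253.2 141.9] tx [-0.007  0.004 -1.   ] tyaw 16.90 q6 0.05 F [-0.4  0.2  0.2] M [-0.07  0.09  0.01] open 0.549 | shift [116.9  -1.6   0.2] turn 0.000 (alt -3.142)
```

```bash
python3 -m handwheel '[0,0,0,0,0.1, 0,0,0,0,0.1]';python3 p.py 533.7 253 25 16.9
```

```text
time: 16.67
position: [535.6, 253.1, 141.1]
ee_rot: [0.42, 0.571, -0.422, 0.565]
ft_force: [-0.3, 0.5, -0.9]
opening: 0.548
t 16.67 pos [535.6 253.1 141.1] tx [-0.008  0.003 -1.   ] tyaw 16.91 q6 0.05 F [-0.3  0.5 -0.9] M [-0.06 -0.01 -0.01] open 0.548 | shift [116.1  -1.1   0.2] turn 0.000 (alt -3.141)
```

```bash
python3 -m handwheel '[-40,0,0,0,0.1, -75,0,0,0,0.1, -75,0,0,0,0.1]';python3 p.py 533.7 253 25 16.9
python3 -m handwheel '[0,0,0,0,0.1, 0,0,0,0,0.1]';python3 p.py 533.7 253 25 16.9
```

```text
time: 16.92
position: [538.8, 253.9, 222.4]
ee_rot: [0.423, 0.57, -0.419, 0.567]
ft_force: [1.1, 1.1, 1.9]
opening: 0.546
t 16.92 pos [538.8 253.9 222.4] tx [-0.001  0.006 -1.   ] tyaw 16.91 q6 0.06 F [1.1 1.1 1.9] M [-0.    0.02  0.  ] open 0.546 | shift [197.4  -5.4   0.5] turn 0.000 (alt -3.141)
time: 17.08
position: [539.0, 253.9, 222.1]
ee_rot: [0.423, 0.569, -0.419, 0.567]
ft_force: [-0.0, -0.8, 0.4]
opening: 0.552
t 17.08 pos [539.  253.9 222.1] tx [-0.     0.006 -1.   ] tyaw 16.91 q6 0.06 F [-0.  -0.8  0.4] M [0.01 0.02 0.03] open 0.552 | shift [197.1  -5.7   0.6] turn 0.000 (alt -3.141)
```

```bash
python3 -m handwheel '[35,-1,0,0,0.1, 70,-3,0,0,0.1, 90,-5,0,0,0.1, 98,-5.5,0,0,0.1, 98,-5.5,0.5,0,0.1]';python3 p.py 533.7 253 25 16.9
```

```text
time: 17.5
position: [530.9, 251.4, 119.5]
ee_rot: [0.42, 0.571, -0.422, 0.565]
ft_force: [-0.0, 0.2, 0.6]
opening: 0.553
t 17.50 pos [530.9 251.4 119.5] tx [-0.008  0.004 -1.   ] tyaw 16.91 q6 0.05 F [-0.   0.2  0.6] M [-0.03  0.07 -0.03] open 0.553 | shift [94.5  3.8 -0.1] turn 0.000 (alt -3.141)
```

```bash
python3 -m handwheel '[-35,4,0,0,0.1, -50,4,0,0,0.1, -50,4,0,0,0.1]';python3 p.py 533.7 253 25 16.9
python3 -m handwheel '[0,0,0,0,0.1, 0,0,0,0,0.1]';python3 p.py 533.7 253 25 16.9
```

```text
time: 17.75
position: [538.3, 253.5, 175.6]
ee_rot: [0.423, 0.569, -0.419, 0.567]
ft_force: [1.2, 0.7, 0.6]
opening: 0.55
t 17.75 pos [538.3 253.5 175.6] tx [ 0.     0.006 -1.   ] tyaw 16.91 q6 0.05 F [1.2 0.7 0.6] M [-0.02  0.03 -0.03] open 0.550 | shift [ 1.506e+02 -4.800e+00  1.000e-01] turn 0.000 (alt -3.141)
time: 17.92
position: [539.3, 253.9, 177.3]
ee_rot: [0.424, 0.569, -0.418, 0.567]
ft_force: [-0.7, -0.9, 0.7]
opening: 0.557
t 17.92 pos [539.3 253.9 177.3] tx [ 0.003  0.008 -1.   ] tyaw 16.92 q6 0.05 F [-0.7 -0.9  0.7] M [-0.03  0.08  0.01] open 0.557 | shift [152.3  -6.5   0.2] turn 0.000 (alt -3.141)
```

```bash
python3 -m handwheel '[15,-2,0,0,0.1, 30,-4,0,0,0.1, 45,-5,0,0,0.1, 60,-6,0,0,0.1, 70,-6,0,0,0.1]';python3 p.py 533.7 253 25 16.9
python3 -m handwheel '[15,0,0,0,0.1, 28,0,0,0,0.1, 36,0,0,0,0.1, 38,0,0,0,0.1, 38,0,0,0,0.1]';python3 p.py 533.7 253 25 16.9
```

```text
time: 18.33
position: [532.5, 252.2, 104.9]
ee_rot: [0.423, 0.569, -0.419, 0.567]
ft_force: [0.5, 0.2, -0.5]
opening: 0.547
t 18.33 pos [532.5 252.2 104.9] tx [ 0.001  0.007 -1.   ] tyaw 16.92 q6 0.05 F [ 0.5  0.2 -0.5] M [-0.09  0.01  0.06] open 0.547 | shift [79.9  1.2  0.1] turn 0.000 (alt -3.141)
time: 18.75
position: [532.1, 252.3, 66.1]
ee_rot: [0.423, 0.57, -0.419, 0.567]
ft_force: [-0.6, 0.6, -0.2]
opening: 0.549
t 18.75 pos [532.1 252.3  66.1] tx [-0.001  0.006 -1.   ] tyaw 16.91 q6 0.05 F [-0.6  0.6 -0.2] M [-0.08  0.03 -0.01] open 0.549 | shift [41.1  1.7  0. ] turn 0.000 (alt -3.141)
```

Tilt stays small at the slower pace, so I'll descend the rest of the way and close.

```bash
python3 -m handwheel '[11,1,0,0,0.1, 22,1.5,0,0,0.1, 33,1.7,0,0,0.1, 40,1.7,0,0,0.1, 40.5,1.7,0,0,0.1]';python3 p.py 533.7 253 25 16.9
python3 -m handwheel '[0,0.5,0,0,0.1, 0,0.5,0,0,-1, 0,0.5,0,0,-1, 0,0.5,0,0,-1]';python3 p.py 533.7 253 25 16.9
```

```text
time: 19.17
position: [532.0, 252.4, 22.9]
ee_rot: [0.421, 0.57, -0.421, 0.566]
ft_force: [-1.0, -0.4, -0.3]
opening: 0.552
t 19.17 pos [532.  252.4  22.9] tx [-0.004  0.005 -1.   ] tyaw 16.92 q6 0.05 F [-1.  -0.4 -0.3] M [-0.07  0.09  0.03] open 0.552 | shift [-2.1  1.8 -0.1] turn 0.000 (alt -3.141)
time: 19.5
position: [532.9, 252.7, 23.5]
ee_rot: [0.422, 0.57, -0.42, 0.566]
ft_force: [0.7, -0.0, 0.1]
opening: 0.384
t 19.50 pos [532.9 252.7  23.5] tx [-0.004  0.005 -1.   ] tyaw 16.91 q6 0.05 F [ 0.7 -0.   0.1] M [-0.05  0.02  0.  ] open 0.384 | shift [-1.5  0.8 -0. ] turn 0.000 (alt -3.141)
```

```bash
python3 -m handwheel '[-1.5,0.8,0,0,-1, -1.5,0.8,0,0,-1, -1.5,0.8,0,0,-1, -1.5,0.8,0,0,-1, -1.5,0.8,0,0,-1]';python3 p.py 533.7 253 25 16.9
python3 -m handwheel '[0,0,0,0,-1, 0,0,0,0,-1]';python3 p.py 533.7 253 25 16.9
```

```text
time: 19.92
position: [534.0, 253.1, 25.4]
ee_rot: [0.422, 0.57, -0.42, 0.566]
ft_force: [0.8, -0.7, 1.5]
opening: 0.123
t 19.92 pos [534.  253.1  25.4] tx [-0.003  0.005 -1.   ] tyaw 16.92 q6 0.05 F [ 0.8 -0.7  1.5] M [-0.06  0.    0.01] open 0.123 | shift [ 0.4 -0.3 -0. ] turn 0.000 (alt -3.141)
time: 20.08
position: [534.0, 253.1, 25.5]
ee_rot: [0.422, 0.57, -0.42, 0.566]
ft_force: [-0.2, 0.5, 0.7]
opening: 0.125
t 20.08 pos [534.  253.1  25.5] tx [-0.003  0.005 -1.   ] tyaw 16.91 q6 0.05 F [-0.2  0.5  0.7] M [-0.04 -0.01  0.  ] open 0.125 | shift [ 0.5 -0.3 -0. ] turn 0.000 (alt -3.141)
```

```bash
python3 p.py 586.2 -291.4 140 0.5
python3 -m handwheel '[-10,0,0,0,-1, -25,0,0,0,-1, -45,0,0,0,-1, -70,-4,15,0,-1, -95,-11,40,0.03,-1]';python3 p.py 586.2 -291.4 140 0.5
```

```text
t 20.08 pos [534.  253.1  25.5] tx [-0.003  0.005 -1.   ] tyaw 16.91 q6 0.05 F [-0.2  0.5  0.7] M [-0.04 -0.01  0.  ] open 0.125 | shift [-117.6 -108.6  535.4] turn 0.286 (alt -2.855)
time: 20.5
position: [533.9, 212.2, 120.3]
ee_rot: [0.429, 0.565, -0.428, 0.56]
ft_force: [1.6, -1.6, -5.2]
opening: 0.127
t 20.50 pos [533.9 212.2 120.3] tx [-0.005  0.006 -1.   ] tyaw 15.37 q6 0.01 F [ 1.6 -1.6 -5.2] M [-0.03  0.04 -0.02] open 0.127 | shift [-22.8 -83.1 499.3] turn 0.260 (alt -2.882)
```

```bash
python3 -m handwheel '[-6,-5,30,0.04,-1, -12,-11,65,0.1,-1, -18,-18,105,0.16,-1, -22,-24,145,0.22,-1, -23,-31,185,0.26,-1]';python3 p.py 586.2 -291.4 140 0.5
python3 -m handwheel '[0,-1,40,0,-1, 0,-2,80,0,-1, 0,-4,120,0,-1, 0,-6,160,0,-1, 0,-8,195,0,-1]';python3 p.py 586.2 -291.4 140 0.5
```

```text
time: 20.92
position: [552.9, 23.9, 143.1]
ee_rot: [0.499, 0.504, -0.498, 0.499]
ft_force: [1.2, 0.9, -4.8]
opening: 0.128
t 20.92 pos [552.9  23.9 143.1] tx [-0.005  0.006 -1.   ] tyaw 0.33 q6 -0.06 F [ 1.2  0.9 -4.8] M [-0.01 -0.03  0.07] open 0.128 | shift [  1.2  31.5 315.5] turn -0.003 (alt 3.139)
time: 21.33
position: [544.8, -173.4, 141.8]
ee_rot: [0.499, 0.504, -0.499, 0.498]
ft_force: [0.5, -0.2, -4.4]
opening: 0.126
t 21.33 pos [ 544.8 -173.4  141.8] tx [-0.006  0.006 -1.   ] tyaw 0.29 q6 -0.41 F [ 0.5 -0.2 -4.4] M [-0.11  0.01  0.03] open 0.126 | shift [  0.8  40.8 118.2] turn -0.004 (alt 3.138)
```

```bash
python3 -m handwheel '[0,12,35,-0.004,-1, 0,24,70,-0.004,-1, 0,34,98,-0.004,-1, 0,41,114,-0.004,-1, 0,41,118,-0.004,-1]';python3 p.py 586.2 -291.4 140 0.5
python3 -m handwheel '[0,0,0,0,-1, 0,0,0,0,-1]';python3 p.py 586.2 -291.4 140 0.5; python3 w.py w8
```

```text
time: 21.75
position: [586.1, -294.3, 140.1]
ee_rot: [0.498, 0.505, -0.499, 0.498]
ft_force: [0.3, -0.5, -3.9]
opening: 0.127
t 21.75 pos [ 586.1 -294.3  140.1] tx [-0.007  0.005 -1.   ] tyaw 0.37 q6 -0.55 F [ 0.3 -0.5 -3.9] M [-0.13  0.08  0.05] open 0.127 | shift [ 0.2  0.1 -2.9] turn -0.002 (alt 3.139)
time: 21.92
position: [585.2, -293.9, 139.3]
ee_rot: [0.498, 0.505, -0.499, 0.497]
ft_force: [0.1, 0.6, -5.7]
opening: 0.128
t 21.92 pos [ 585.2 -293.9  139.3] tx [-0.009  0.007 -1.   ] tyaw 0.33 q6 -0.55 F [ 0.1  0.6 -5.7] M [-0.06  0.02 -0.03] open 0.128 | shift [-0.7  1.  -2.5] turn -0.003 (alt 3.139)
```

View pics/w8.png

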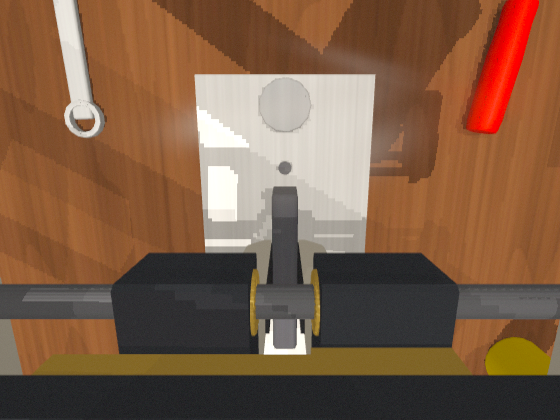

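The held cover covers the jig with its boss at (285,104), at the pin end, and its sides look square in view. Next I'll measure where the hole is relative to the pin, and the plate's tilt.

```bash
cat > cv.py <<'E'
import sys
from h import *
f=np.load("pics/%s.npz"%sys.argv[1]);im=f["im"];c=dict(K=f["K"],xyz=f["xyz"],orientation=f["orientation"])
P=cloud(c,f["d"]);z=P[...,2]
v0,v1,u0,u1=map(int,sys.argv[2:6])
roi=np.zeros(z.shape,bool);roi[v0:v1,u0:u1]=1
zt=float(sys.argv[6])  # expected plate top z
m=roi&(abs(z-zt)<4)
q=P[m];A=np.c_[q[:,:2]-q[:,:2].mean(0),np.ones(len(q))]
s,*_=np.linalg.lstsq(A,q[:,2],rcond=None);r=q[:,2]-A@s
k=abs(r)<1;s,*_=np.linalg.lstsq(A[k],q[k,2],rcond=None);ctr=q[:,:2].mean(0)
print("plate slope dz/dx %.4f dz/dy %.4f  z@mean %.2f at %s n %d"%(*s,ctr.round(),len(q)))
zp=(P[...,:2]-ctr)@s[:2]+s[2]
h=z-zp
b=(roi&(h>3)&(h<9)).astype(np.uint8)
n,l,st,cc=cv2.connectedComponentsWithStats(b)
i=1+np.argmax(st[1:,4]);zb=np.median(P[l==i][:,2])
cs=max(cv2.findContours((l==i).astype(np.uint8),0,cv2.CHAIN_APPROX_NONE)[0],key=cv2.contourArea)
e=cv2.fitEllipse(cs);print("boss",st[i],e[0],cast(c,e[0],zb).round(1),"med",np.median(P[l==i],0).round(1))
for y in range(v0+15,v1,25):
    rr=np.where(abs(h[y,u0:u1])<3)[0]+u0
    w=cast(c,[(rr.min()-.5,y),(rr.max()+.5,y)],zt);print(y,rr.min(),rr.max(),w[:,:2].round(1).tolist(),w.mean(0)[:2].round(1))
E
python3 cv.py w8 70 245 190 380 124
```

```text
plate slope dz/dx -0.0092 dz/dy 0.0005  z@mean 124.25 at [ 585. -241.] n 25193
boss [ 259   77   52   55 2202] (284.4141845703125, 104.07683563232422) [[ 584.4 -214.2  130.2]] med [ 584.3 -214.1  130.2]
85 195 374 [[539.1, -204.7], [629.4, -204.3]] [ 584.2 -204.5]
110 197 372 [[539.4, -216.7], [629.2, -216.3]] [ 584.3 -216.5]
135 198 371 [[539.2, -229.1], [629.6, -228.6]] [ 584.4 -228.9]
160 200 369 [[539.5, -242.0], [629.4, -241.5]] [ 584.5 -241.7]
185 201 368 [[539.3, -255.4], [629.7, -254.7]] [ 584.5 -255.1]
210 203 366 [[539.7, -269.2], [629.6, -268.5]] [ 584.6 -268.9]
235 204 365 [[539.4, -283.6], [629.9, -282.8]] [ 584.7 -283.2]
```

```bash
python3 -m handwheel '[-30,1,-2,-0.003,-1, -45,1,-2,-0.003,-1, -45,1,-2,-0.003,-1]';python3 p.py 586.3 -291.4 110 0.5
python3 -m handwheel '[0,0,0,0,-1, 0,0,0,0,-1]';python3 p.py 586.3 -291.4 110 0.5
```

```text
time: 22.22
position: [588.8, -291.2, 189.5]
ee_rot: [0.497, 0.504, -0.497, 0.501]
ft_force: [0.3, -1.2, -4.1]
opening: 0.125
t 22.22 pos [ 588.8 -291.2  189.5] tx [-0.003  0.004 -1.   ] tyaw 0.64 q6 -0.55 F [ 0.3 -1.2 -4.1] M [-0.15 -0.06  0.  ] open 0.125 | shift [79.5 -2.2  0.4] turn 0.002 (alt -3.139)
time: 22.38
position: [588.9, -290.3, 189.4]
ee_rot: [0.497, 0.505, -0.497, 0.502]
ft_force: [-0.6, -0.1, -4.3]
opening: 0.129
t 22.38 pos [ 588.9 -290.3  189.4] tx [-0.003  0.004 -1.   ] tyaw 0.70 q6 -0.55 F [-0.6 -0.1 -4.3] M [-0.05  0.06 -0.03] open 0.129 | shift [79.4 -2.4  1.4] turn 0.003 (alt -3.138)
```

Tilt is down to about 0.2°. I'll descend slowly.

```bash
python3 -m handwheel '[10,-1,1,0.003,-1, 22,-2,1.4,0.003,-1, 34,-2.4,1.4,0.003,-1, 44,-2.4,1.4,0.003,-1, 50,-2.4,1.4,0.003,-1]';python3 p.py 586.3 -291.4 106 0.5
python3 -m handwheel '[8,0,0,0,-1, 16,0,0,0,-1, 22,0,0,0,-1, 25,0,0,0,-1, 25,0,0,0,-1]';python3 p.py 586.3 -291.4 106 0.5
```

```text
time: 22.8
position: [584.7, -290.6, 135.4]
ee_rot: [0.498, 0.505, -0.498, 0.499]
ft_force: [-0.4, -0.3, -5.4]
opening: 0.125
t 22.80 pos [ 584.7 -290.6  135.4] tx [-0.007  0.006 -1.   ] tyaw 0.51 q6 -0.55 F [-0.4 -0.3 -5.4] M [-0.05  0.11 -0.02] open 0.125 | shift [29.4  1.8  1. ] turn 0.000 (alt -3.141)
time: 23.22
position: [584.1, -290.2, 109.4]
ee_rot: [0.497, 0.506, -0.498, 0.499]
ft_force: [-0.8, 0.1, -5.3]
opening: 0.131
t 23.22 pos [ 584.1 -290.2  109.4] tx [-0.008  0.007 -1.   ] tyaw 0.51 q6 -0.55 F [-0.8  0.1 -5.3] M [-0.04  0.1   0.02] open 0.131 | shift [3.4 2.2 1.2] turn 0.000 (alt -3.141)
```

```bash
python3 -m handwheel '[0,1.5,1,0,-1, 0,2.2,1.2,0,-1, 0,2.2,1.2,0,-1, 0,2.2,1.2,0,-1, 0,2.2,1.2,0,-1]';python3 p.py 586.3 -291.4 106 0.5;python3 w.py w9; python3 cv.py w9 70 245 190 380 94
```

```text
time: 23.63
position: [586.6, -291.6, 109.8]
ee_rot: [0.497, 0.506, -0.498, 0.499]
ft_force: [-0.5, 0.0, -4.6]
opening: 0.126
t 23.63 pos [ 586.6 -291.6  109.8] tx [-0.007  0.006 -1.   ] tyaw 0.52 q6 -0.55 F [-0.5  0.  -4.6] M [-0.03  0.05  0.04] open 0.126 | shift [ 3.8 -0.3 -0.1] turn 0.000 (alt -3.141)
plate slope dz/dx -0.0073 dz/dy -0.0003  z@mean 94.75 at [ 586. -239.] n 25182
boss [ 259   77   52   55 2203] (284.3897705078125, 104.14537048339844) [[ 585.5 -211.8  100.7]] med [ 585.5 -211.8  100.7]
85 195 374 [[540.1, -202.4], [630.7, -201.7]] [ 585.4 -202. ]
110 197 372 [[540.4, -214.4], [630.5, -213.7]] [ 585.5 -214.1]
135 198 371 [[540.3, -226.9], [630.9, -226.1]] [ 585.6 -226.5]
160 200 369 [[540.6, -239.8], [630.8, -239.0]] [ 585.7 -239.4]
185 201 368 [[540.5, -253.2], [631.2, -252.3]] [ 585.8 -252.8]
210 203 366 [[540.8, -267.1], [631.0, -266.1]] [ 585.9 -266.6]
235 204 365 [[540.7, -281.5], [631.4, -280.5]] [ 586.1 -281. ]
```

View pics/w9.png

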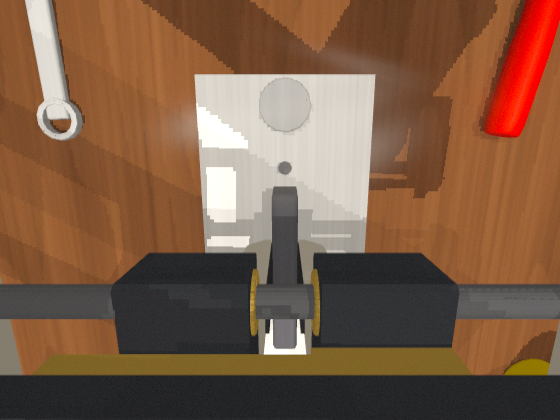

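The boss at (285,104) is over the pin: measured (585.5, -211.8) against (585.5, -211.7). The plate's slope is 0.4°. I'll lower it gently and watch the force.

```bash
python3 -m handwheel '[2,0,0,0,-1, 4,0,0,0,-1, 6,0,0,0,-1, 7,0,0,0,-1, 7,0,0,0,-1]';python3 p.py 586.3 -291.4 95.4 0.5
```

```text
time: 24.1
position: [586.1, -291.3, 102.1]
ee_rot: [0.497, 0.506, -0.498, 0.498]
ft_force: [-0.1, 0.3, -5.1]
opening: 0.126
t 24.10 pos [ 586.1 -291.3  102.1] tx [-0.008  0.007 -1.   ] tyaw 0.51 q6 -0.55 F [-0.1  0.3 -5.1] M [-0.08  0.02 -0.  ] open 0.126 | shift [6.6 0.3 0.1] turn 0.000 (alt -3.141)
```

```bash
python3 -m handwheel '[1,0.2,0,0,-1, 2,0.3,0,0,-1, 3,0.3,0,0,-1, 3,0.3,0,0,-1]';python3 p.py 586.3 -291.4 95.4 0.5
```

```text
time: 24.43
position: [586.2, -291.2, 98.7]
ee_rot: [0.497, 0.506, -0.498, 0.498]
ft_force: [-0.8, -0.4, -4.9]
opening: 0.127
t 24.43 pos [ 586.2 -291.2   98.7] tx [-0.009  0.007 -1.   ] tyaw 0.51 q6 -0.55 F [-0.8 -0.4 -4.9] M [-0.08  0.07 -0.06] open 0.127 | shift [3.3 0.1 0.3] turn 0.000 (alt -3.141)
```

```bash
python3 -m handwheel '[1,0,0.2,0,-1, 2,0.1,0.2,0,-1, 3,0.1,0.2,0,-1, 3,0.1,0.2,0,-1]';python3 p.py 586.3 -291.4 95.4 0.5
```

```text
time: 24.77
position: [586.4, -291.3, 95.8]
ee_rot: [0.497, 0.506, -0.498, 0.498]
ft_force: [-0.3, 0.4, -3.0]
opening: 0.122
t 24.77 pos [ 586.4 -291.3   95.8] tx [-0.009  0.007 -1.   ] tyaw 0.52 q6 -0.55 F [-0.3  0.4 -3. ] M [-0.03  0.03  0.  ] open 0.122 | shift [ 0.4 -0.1  0.1] turn 0.000 (alt -3.141)
```

```bash
python3 -m handwheel '[0.5,0,0,0,-1, 1,0,0,0,-1, 1,0,0,0,-1, 1,0,0,0,-1]';python3 p.py 586.3 -291.4 95.4 0.5
```

```text
time: 25.1
position: [586.4, -291.5, 95.5]
ee_rot: [0.497, 0.506, -0.498, 0.498]
ft_force: [-4.5, 1.8, 3.7]
opening: 0.126
t 25.10 pos [ 586.4 -291.5   95.5] tx [-0.008  0.007 -1.   ] tyaw 0.52 q6 -0.55 F [-4.5  1.8  3.7] M [ 0.2   0.7  -0.01] open 0.126 | shift [ 0.1 -0.1 -0.1] turn 0.000 (alt -3.141)
```

```bash
python3 -m handwheel '[0.4,-0.2,0,0,-1, 0.8,-0.2,0,0,-1, 0.8,-0.2,0,0,-1, 0.8,-0.2,0,0,-1, 0.8,-0.2,0,0,-1]';python3 p.py 586.3 -291.4 95.4 0.5
```

```text
time: 25.52
position: [586.5, -291.5, 95.5]
ee_rot: [0.497, 0.506, -0.498, 0.499]
ft_force: [-4.5, 2.0, 6.0]
opening: 0.124
t 25.52 pos [ 586.5 -291.5   95.5] tx [-0.008  0.007 -1.   ] tyaw 0.52 q6 -0.55 F [-4.5  2.   6. ] M [ 0.34  0.7  -0.04] open 0.124 | shift [ 0.1 -0.2 -0.1] turn 0.000 (alt -3.141)
```

```bash
python3 -m handwheel '[0.6,-0.3,0,0,-1, 1.2,-0.3,0,0,-1, 1.2,-0.3,0,0,-1, 1.2,-0.3,0,0,-1, 1.2,-0.3,0,0,-1]';python3 p.py 586.3 -291.4 95.4 0.5; python3 w.py w10;python3 p.py 586.3 -291.4 95.4 0.5; python3 cv.py w10 70 245 190 380 80
```

```text
time: 25.93
position: [586.5, -291.5, 95.4]
ee_rot: [0.498, 0.506, -0.498, 0.499]
ft_force: [-5.9, 4.5, 8.7]
opening: 0.122
t 25.93 pos [ 586.5 -291.5   95.4] tx [-0.007  0.006 -1.   ] tyaw 0.53 q6 -0.55 F [-5.9  4.5  8.7] M [0.59 0.95 0.04] open 0.122 | shift [ 0.  -0.2 -0.1] turn 0.000 (alt -3.141)
t 25.98 pos [ 586.5 -291.5   95.5] tx [-0.007  0.006 -1.   ] tyaw 0.52 q6 -0.55 F [-5.7  4.   8.7] M [ 0.57  0.91 -0.03] open 0.126 | shift [ 0.1 -0.2 -0.1] turn 0.000 (alt -3.141)
plate slope dz/dx -0.0005 dz/dy -0.0008  z@mean 80.38 at [ 586. -239.] n 25188
boss [ 259   77   52   55 2196] (284.6864318847656, 104.02409362792969) [[ 585.6 -211.7   86.4]] med [ 585.6 -211.7   86.4]
85 196 374 [[540.6, -202.4], [630.5, -201.7]] [ 585.5 -202. ]
110 197 373 [[540.4, -214.4], [630.8, -213.7]] [ 585.6 -214. ]
135 199 371 [[540.8, -226.9], [630.7, -226.0]] [ 585.7 -226.5]
160 200 370 [[540.6, -239.7], [631.1, -238.9]] [ 585.9 -239.3]
185 202 368 [[541.0, -253.1], [631.0, -252.2]] [ 586.  -252.6]
210 203 367 [[540.8, -266.9], [631.4, -266.0]] [ 586.1 -266.5]
235 205 365 [[541.2, -281.3], [631.2, -280.3]] [ 586.2 -280.8]
```

View pics/w10.png

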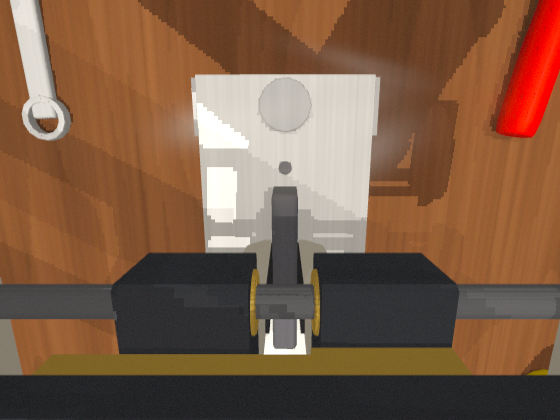

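The plate sits flat: slope under 0.05°, top at z≈80.4 as expected, and the boss is over the pin. Now I'll trim out the side load and bring the push to 10 N.

```bash
python3 -m handwheel '[0.8,-0.6,-0.3,0,-1, 1.4,-0.8,-0.4,0,-1, 1.4,-0.8,-0.4,0,-1, 1.4,-0.8,-0.4,0,-1, 1.4,-0.8,-0.4,0,-1]';python3 p.py 586.3 -291.4 95.4 0.5
```

```text
time: 26.4
position: [586.5, -291.5, 95.5]
ee_rot: [0.498, 0.505, -0.498, 0.5]
ft_force: [-3.2, 3.6, 8.2]
opening: 0.127
t 26.40 pos [ 586.5 -291.5   95.5] tx [-0.005  0.005 -1.   ] tyaw 0.53 q6 -0.55 F [-3.2  3.6  8.2] M [0.35 0.58 0.04] open 0.127 | shift [ 0.1 -0.2 -0.1] turn 0.000 (alt -3.141)
```

```bash
python3 -m handwheel '[1,-0.8,-0.5,0,-1, 1.65,-0.9,-0.6,0,-1, 1.65,-0.9,-0.6,0,-1, 1.65,-0.9,-0.6,0,-1, 1.65,-0.9,-0.6,0,-1]';python3 p.py 586.3 -291.4 95.4 0.5
python3 - <<'E'
from h import *
from workcell import vision
for n in ["scene","top"]:
    im,d=vision.snapshot(n);np.savez(f"pics/{n}1.npz",im=im,d=d);cv2.imwrite(f"pics/{n}1.png",im[:,:,::-1])
fs=[]
for i in range(4):
    vision.snapshot("wrist");o=state();fs.append(o["ft_force"])
print(np.round(fs,1),np.mean(fs,0),o["time"])
E
```

```text
time: 26.82
position: [586.5, -291.5, 95.4]
ee_rot: [0.498, 0.504, -0.497, 0.501]
ft_force: [-4.0, 2.1, 10.1]
opening: 0.123
t 26.82 pos [ 586.5 -291.5   95.4] tx [-0.003  0.004 -1.   ] tyaw 0.53 q6 -0.55 F [-4.   2.1 10.1] M [ 0.33  0.6  -0.03] open 0.123 | shift [ 0.  -0.2 -0.1] turn 0.000 (alt -3.141)
[[-3.9  2.2  7.8]
 [-3.   2.7  9.5]
 [-3.8  1.9  9.5]
 [-3.   1.5 10.2]] [-3.41423389  2.08418047  9.27187375] 27.1167
```

View pics/scene1.png

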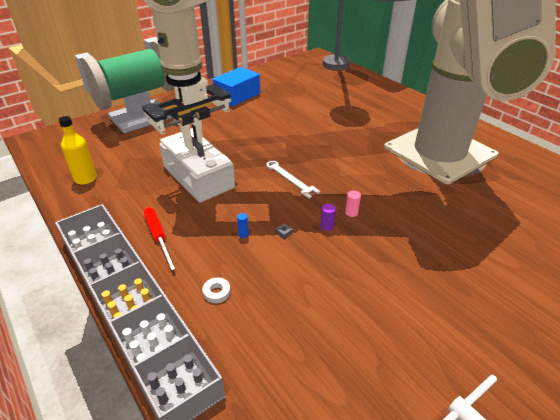

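View pics/top1.png

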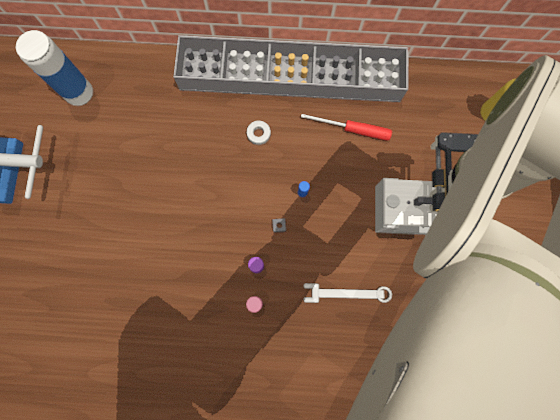

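Both views show the cover flat on the jig with its boss at the pin end, at (210,163) in the scene view and (392,201) in the top view. Nut, bearing, wrench, screwdriver and the look-alikes are where they were. The push averages 9.3 N, so I'll raise it slightly.

```bash
python3 -m handwheel '[1.4,-0.9,-0.5,0,-1, 1.85,-1,-0.6,0,-1, 1.85,-1,-0.6,0,-1, 1.85,-1,-0.6,0,-1, 1.85,-1,-0.6,0,-1]';python3 - <<'E'
from h import *
from workcell import vision
fs=[]
for i in range(8):
    vision.snapshot("top");o=state();fs.append(o["ft_force"])
print(np.round(fs,1)[:,2],np.mean(fs,0));plan(586.3,-291.4,95.4,0.5)
E
```

```text
time: 27.53
position: [586.5, -291.5, 95.4]
ee_rot: [0.498, 0.503, -0.497, 0.502]
ft_force: [-2.9, 2.3, 10.4]
opening: 0.126
[11.1 10.1 10.4 10.8 10.6 11.2 10.8 10.6] [-3.72031268  1.98639948 10.70593864]
t 27.93 pos [ 586.5 -291.5   95.5] tx [-0.     0.002 -1.   ] tyaw 0.53 q6 -0.55 F [-4.2  2.3 10.6] M [ 0.32  0.67 -0.02] open 0.126 | shift [ 0.1 -0.2 -0.1] turn 0.000 (alt -3.141)
```

The push is steady at 10.1–11.2 N and the handle is still gripped, so I'll check flatness once more and hand in.

```bash
python3 w.py w11; python3 cv.py w11 70 245 190 380 80 | head -2; python3 -c "
from workcell import sign_off,readout
o=readout.get_obs();print(o['time'],o['ft_force'],o['opening']);print(sign_off())"
```

```text
plate slope dz/dx -0.0007 dz/dy -0.0007  z@mean 80.38 at [ 586. -239.] n 25217
boss [ 259   77   52   55 2210] (284.3392639160156, 103.82189178466797) [[ 585.5 -211.7   86.4]] med [ 585.4 -211.8   86.4]
27.9833 [-3.89867549  1.27719012 11.12096943] 0.12253492704271972
the job is handed in; nothing more can be done
None
```

The jig is loaded and covered, and I handed the job in at about 28 s, still gripping the handle and pressing.

- **Loading:** The thick blank went into the large pocket first, then the thin one into the small pocket. Both tops measured z≈65 mm, which matches seated blanks.
- **Cover:** I lined the boss up over the pin with the wrist camera and lowered the cover straight onto it. It went on without catching, so the slide to find the pin wasn't needed.
- **Final checks:** The plate top is at z≈80.4 mm (80 expected), with a slope under 0.05°. The boss is within about 0.2 mm of the pin position measured earlier.
- **Press:** The push averaged 10.7 N over the last readings and was 11.1 N at hand-in. A side load of about 4 N remained that I could reduce but not remove.
- **Bystanders:** The other objects and the look-alikes appear unmoved in the last pictures.

No final check failed. The tool tilted by up to about 1° during fast moves. I corrected it before gripping the cover, and again before laying it on the jig.

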